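Ready the marking-out corner: tip the block, click the scriber out

TASK

Get the jeweller's marking-out corner ready. First tip the tall wooden block over towards the steel plate it stands beside, so that it lies flat on a broad side on the plate; then take the click scriber from its sloped rest with its button still out, push the button fully in against the upright front face of the steel bench stop so that the point comes out, and lay the scriber back on the rest as it was, button end up, collar just above the upper fork. Leave the steel cone, the jar, the bur stand and the tool pot where they are.

Things in the scene. Friction and masses are not known exactly. Their poses are not given: they have to be found in the camera images.
- plate: Flat dark steel marking-out plate fixed on the bench, 150 (x) x 190 (y) x 15 mm thick, square edges. Origin: centre of its underside, on the bench; z up.
- block: Light hardwood block, dark grooves across both broad sides, about 0.38 kg, 90 (x) x 56 (y) x 125 mm tall (z). Origin: centre of its foot. Stands upright on the bench 2 to 13 mm outside the plate's +y or -y edge (varies), a broad side facing the plate. Pushed high on the outer broad side, its base meets the plate edge and it topples (by itself past about 35 deg) onto the plate, foot end overhanging a little.
- block_mid (a point): Centre of the block (62.5 mm above its foot). When it lies on a broad side on the plate this is 43 mm above the bench.
- scriber: Click scriber: round metal barrel, 20 mm diameter, x = -60 to +65 mm, about 0.13 kg. Origin on the axis: grip it here. x axis: along the barrel to the button end. Collar of 30 mm diameter from x = 50.5 to 57.5 mm. Nose cone to x = -78 mm. Button (14 mm diameter) ends at x = +79 mm when out, +69 mm when in. Starts on the rest, button end up, 35 degrees from level.
- scriber_collar (a point): Middle of the collar, on the barrel axis, 54 mm from the scriber's origin towards the button.
- plunger (a joint): Travel of the scriber's button: 0 out (point hidden) to 0.010 m fully in (point 10 mm out of the nose). Takes about 6 N to move, has no return spring and stays where it is pushed.
- button_end (a point): Centre of the button's flat end face; moves with the button; its x axis is the scriber's.
- stop: Steel angle bench stop fixed on the bench: an upright plate 80 mm wide (y), 85 mm tall and 12 mm thick, with its foot behind it (+x). Origin: at the bench, at the middle of the foot of its front face; the flat front face looks along the stop's -x, roughly to the robot.
- stop_face (a point): Middle of the stop's front face, 55 mm above the bench; axes as the stop's. A good place to press the button.
- rest: Sloped rest fixed on the bench: wooden foot 130 (x) x 70 (y) x 12 mm with two brass V forks on 14 mm wide posts, the lower at -x, the upper at +x. Origin: centre of its underside. The forks, 10 mm thick along the scriber, are centred 45 mm either side of rest_mid along the sloping axis, leaving 80 mm between them for fingers; their tips end just below the barrel axis.
- rest_mid (a point): Where the scriber's origin lies when on the rest, midway between the forks, 85 mm above the bench. The scriber's axis passes here and rises at 35 degrees towards the rest's +x.
- rest_collar (a point): Where the middle of the collar lies when the scriber is on the rest: 54 mm up the axis from rest_mid, the collar just uphill of the upper fork, which keeps it from sliding down.
- mandrel: Bystander: free-standing steel ring cone, 54 mm diameter foot, 150 mm tall. Stands beside the plate's other edge, across from the block. Origin: centre of its foot.
- jar: Bystander: closed amber jar, 60 mm diameter, 80 mm tall. Origin: centre of its foot.
- burblock: Bystander: wooden stand with burs in it, 60 x 90 mm, 85 mm tall. Origin: centre of its foot.
- toolpot: Bystander: round dark steel pot holding hand-tool handles, 64 mm diameter, 145 mm tall with the handles. Origin: centre of its foot.
Not all that is in view belongs to the job. What is shaped like the block but purple or turquoise is not meant.

How it is judged:
By the outcome, as a careful person would: the job done as asked, in the order asked, and still so for the second after the job is handed in, with the robot touching nothing.
It also fails if it takes over 67 s, if anything falls off the work surface, if the arm or the gripper's body presses on something with over 40 N, if the wrist force passes 120 N, or if a joint passes its speed limit or range.

ROBOT

A 6-joint arm with a two-finger parallel gripper is mounted at the origin on the work surface. World frame = base frame: x ahead of the robot, y to its left, z up, the work surface at z = 0. Lengths are in m, angles in rad, forces in N, time in s.
With the tool pointing down it reaches from about 0.25 to 0.775 m from the base axis. Payload 4 kg.
Tool frame: the origin (TCP) lies at the centre of the arm's flange, where the gripper is bolted on; the fingertips stand 173 mm ahead of it and the grasp point (between the pads) lies 155 mm ahead of it; y points along the fingers, x is the direction in which the jaws open and shut, and the axes are right-handed (so a half turn about y gives the same grasp; the last joint's range is limited). The gripper opens to 85 mm and grips with 20 to 120 N. Pads are 22 mm wide; open, the fingers measure 114 mm over their backs; the gripper's body (76 mm by 85 mm) begins 54 mm behind the grasp point. The pads swing forward as they close: fully open they stand 13 mm farther back than shut.
Start: joints at [1.245, 0.087, 1.371, -0, 1.684, -0.103], TCP at [0.122, 0.536, 0.405] pointing down, gripper open.
Joint ranges: [-3.1, 3.1], [-0.76, 2.03], [0.27, 2.55], [-1.08, 4.22], [0.17, 2.65], [-2.57, 2.57]. Speed limits (rad/s): [2.79, 2.79, 3.14, 3.14, 3.14, 3.14].

INTERFACE

Orientations are given as [roll, pitch, yaw] about the fixed x, y, z axes, in that order (R = Rz(yaw) Ry(pitch) Rx(roll)).
In Python, from plant import r, viewer, silhouettes gives the robot as it stands.
- The arm moves only by the shell command python3 -m jog 'ROWS' [OPENING] [FORCE]. ROWS is JSON, a list of rows, each a list of 4 numbers: the shift along the world's x, y, z in m, then the turn about the world's z in degrees. A call has 1 to 10 rows; each row is the pose to reach, as a shift and turn from the pose commanded when the call began; what a row does not reach only later rows make up. A row lasts 1/12 s, in which the tool goes at most 41.7 mm and 7.16 degrees, less where a joint would pass 70% of its speed; a pose out of reach is approached as far as the arm can. A call with a gripper value outside its range is refused whole. OPENING is the finger opening in m, from 0 to 0.0854, set as the call begins (- or left out, the last holds). The fingers move at their own pace and stop on an object; FORCE is the grip in N (left out, the last holds). Time passes only in rows, so rows that repeat a pose let the fingers close. It gives the time, the measured TCP pose, the force and the opening at its end, in the units of the state.
- r.sense(): the state, without advancing time (a new reading comes with each control period).
- viewer.grab_frame(name): name is "scene" or "side" or "wrist"; returns a dict with "frame" (420x560x3 uint8, red, green, blue), "intrinsics" (3x3 intrinsics, pixels), "k1" (the pictures are not rectified: a ray, as slopes to the right and down, at radius r is drawn at 1 + k1 r^2 times it, then the intrinsics apply), "rvec" (rotation vector, rad) and "tvec" (3), from world to camera coordinates, as OpenCV has them; the wrist camera has in their place "hand_eye" (4x4, takes a point from camera to tool coordinates, whose origin is the TCP and whose axes are the tool frame's). Camera axes: x right, y down, z forward; pixel columns grow to the right and rows downward; lengths in m; the calibration is good to about 2 mm. A picture is of the moment at which its call begins: read the wrist's pose just before it. There is no depth.
- r.finish_job(): hands the job in, once; it reports no verdict.
Trained networks look in the newest picture that a camera, given by its name, has taken for a name from the list of things; names that differ only in an ending like _2 or _b are one class to them, and where a whole thing is asked for, a point or a joint stands for the part that bears it (a point fixed in the world has none). Each returns a list of dicts, best first, with "p" (0 to 1); they miss things now and then, are a little off and sometimes report something else, mostly with a low value. They report only what shows in the picture. A call takes as long as a camera call. They do not tell look-alikes from the thing itself.
- silhouettes(thing, camera): "region" (420x560 bool, what is visible of it) and "extent" ([centre column, centre row, width, height] in pixels, round what is visible of it).
The state is a dict: "t": time; "joints": joint angles; "joint_vel": joint speeds; "joint_torque": joint torques, N m; "ee_pos": TCP position; "ee_rot": TCP orientation; "contact_force": force on the tool from outside, world axes, zero at the start; "torque": the same for the moment, N m; "width": finger opening in m.
Only numpy, scipy, OpenCV 4.12 (cv2) and the standard library are available. Lean on these libraries where they do the work, as an engineer would, in place of code of your own. Each camera call takes 0.05 s, during which the arm holds its last target.

## Working session

There is one attempt and no reset: what is moved stays moved. The work goes in short steps, Python scripts to look and compute and a shell command to move; the robot and the scene stay as the last step left them, time stands still between calls to the robot, and variables do not carry over. Pictures are saved under pics/ and viewed, and the job is handed in when it is done.

```bash
ls; mkdir -p pics
cat > h.py <<'E'
import numpy as np,cv2
from plant import r,viewer,silhouettes
E
python3 - <<'E'
from h import *
s=r.sense();print(s)
for n in("scene","side","wrist"):
    d=viewer.grab_frame(n);np.savez(f"pics/{n}0.npz",**d)
    cv2.imwrite(f"pics/{n}0.png",d["frame"][:,:,::-1])
    print(n,{k:np.round(v,3) for k,v in d.items() if k!="frame"})
    for t in["plate","block","scriber","stop","rest","mandrel","jar","burblock","toolpot","scriber_collar","button_end"]:
        try:print(t,[(round(q["p"],2),np.round(q["extent"]).tolist()) for q in silhouettes(t,n)][:4])
        except Exception as e:print(t,e)
E
```

```text
pics
{'t': 0.0, 'joints': array([ 1.24491288e+00,  8.80038649e-02,  1.37228066e+00, -7.48562495e-06,
        1.68360380e+00, -1.03088069e-01]), 'joint_vel': array([-0.00030588, -0.00026251,  0.00050098, -0.00126791,  0.00217502,
        0.00038041]), 'joint_torque': array([-7.57012240e-04, -3.51874602e+01, -3.13268173e+01, -2.38391067e-04,
        1.10158909e-02,  1.03466488e-05]), 'ee_pos': array([0.12149091, 0.536304  , 0.40349857]), 'ee_rot': array([-1.57056749,  0.00228426,  1.34800038]), 'contact_force': array([-0.63631071,  0.03174803, -0.04048358]), 'torque': array([-0.03114652, -0.0008783 ,  0.00535507]), 'width': 0.08532043143063428}
scene {'intrinsics': array([[452.114,   0.   , 281.391],
       [  0.   , 452.114, 212.118],
       [  0.   ,   0.   ,   1.   ]]), 'k1': np.float64(-0.058), 'rvec': array([ 1.652,  1.816, -0.801]), 'tvec': array([ 0.02 , -0.284,  1.895])}
plate [(0.67, [330.0, 229.0, 62.0, 43.0]), (0.41, [199.0, 222.0, 33.0, 32.0])]
block [(0.84, [431.0, 227.0, 39.0, 47.0]), (0.73, [374.0, 221.0, 28.0, 43.0]), (0.72, [384.0, 195.0, 28.0, 34.0]), (0.65, [403.0, 2
[... 1159 characters left out ...]
, [298.0, 190.0, 35.0, 30.0]), (0.65, [260.0, 235.0, 21.0, 43.0])]
toolpot [(0.94, [440.0, 321.0, 44.0, 41.0])]
scriber_collar [(0.86, [358.0, 294.0, 56.0, 40.0]), (0.29, [341.0, 230.0, 40.0, 31.0])]
button_end []
wrist {'intrinsics': array([[328.496,   0.   , 285.317],
       [  0.   , 328.496, 210.62 ],
       [  0.   ,   0.   ,   1.   ]]), 'k1': np.float64(-0.026), 'hand_eye': array([[ 1.   ,  0.001, -0.   , -0.001],
       [ 0.001, -0.264,  0.965,  0.031],
       [ 0.001, -0.965, -0.264,  0.066],
       [ 0.   ,  0.   ,  0.   ,  1.   ]])}
plate []
block [(0.89, [208.0, 363.0, 31.0, 20.0])]
scriber []
stop []
rest []
mandrel []
jar []
burblock []
toolpot []
scriber_collar []
button_end []
```

View pics/scene0.png

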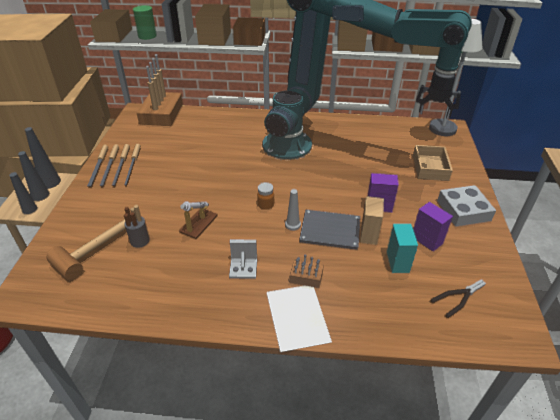

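View pics/side0.png

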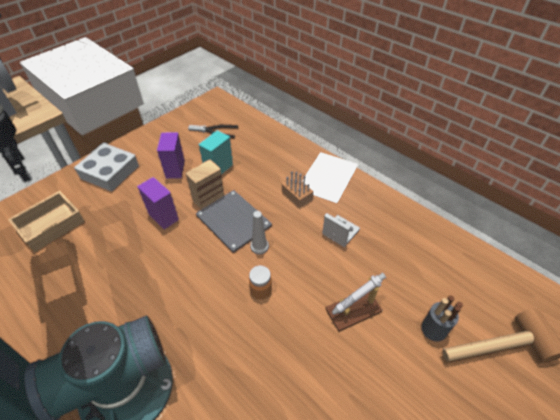

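View pics/wrist0.png

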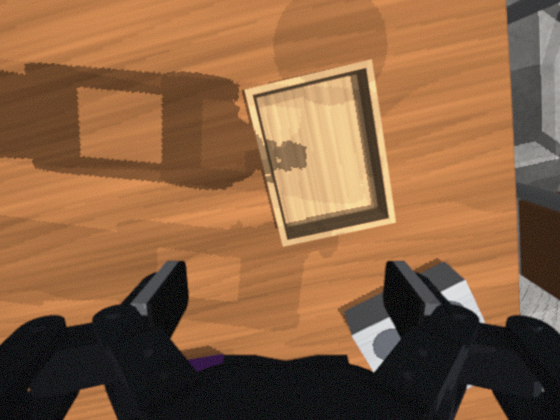

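```bash
cat >> h.py <<'E'
def proj(d,P,cam=None):
    if cam is None:
        R=cv2.Rodrigues(d["rvec"])[0];t=np.ravel(d["tvec"])
    else: R,t=cam
    c=np.asarray(P)@R.T+t
    x,y=c[:,0]/c[:,2],c[:,1]/c[:,2];k=1+float(d["k1"])*(x*x+y*y)
    K=d["intrinsics"];return np.stack([K[0,0]*x*k+K[0,2],K[1,1]*y*k+K[1,2]],1)
def box(x0,x1,y0,y1,z0,z1):return np.array([[x,y,z] for x in(x0,x1) for y in(y0,y1) for z in(z0,z1)],float)
def cyl(rr,z0,z1,r1=None,ax=2):
    a=np.linspace(0,2*np.pi,24,endpoint=False);r1=rr if r1 is None else r1
    P=np.r_[np.c_[rr*np.cos(a),rr*np.sin(a),0*a+z0],np.c_[r1*np.cos(a),r1*np.sin(a),0*a+z1]]
    return P if ax==2 else P[:,[2,0,1]]
def Rz(a):return np.array([[np.cos(a),-np.sin(a),0],[np.sin(a),np.cos(a),0],[0,0,1]])
def Ry(a):return np.array([[np.cos(a),0,np.sin(a)],[0,1,0],[-np.sin(a),0,np.cos(a)]])
SCR=np.r_[cyl(.010,-.06,.065,ax=0),cyl(.015,.0505,.0575,ax=0),cyl(.007,.065,.079,ax=0),cyl(.003,-.078,-.078,ax=0)]
M=dict(plate=box(-.075,.075,-.095,.095,0,.015),block=box(-.045,.045,-.028,.028,0,.125),
 stop=box(0,.012,-.04,.04,0,.085),mandrel=cyl(.027,0,.15,.011),jar=cyl(.03,0,.08),
 burblock=box(-.03,.03,-.045,.045,0,.085),toolpot=cyl(.032,0,.145),scriber=SCR)
def draw(d,parts,cam=None,s=8):
    m=np.zeros((420,560),np.uint8)
    for P in parts:
        q=proj(d,P,cam);h=cv2.convexHull((q*16).astype(np.int32))
        cv2.fillConvexPoly(m,h,1,shift=4)
    return m.astype(bool)
def pose_parts(name,p):
    if name=="scriber":
        R=Rz(p[2])@Ry(-p[4] if len(p)>4 else -np.radians(35));t=np.array([p[0],p[1],p[3] if len(p)>3 else .085])
        S=[SCR[:48],SCR[48:96],SCR[96:144],np.r_[SCR[:24],SCR[144:]]]
        return [s@R.T+t for s in S]
    return [M[name]@Rz(p[2]).T+[p[0],p[1],0]]
def fit(name,obs,p0,step):
    from scipy.optimize import minimize
    R=[(d,cv2.GaussianBlur(m.astype(np.float32),(0,0),1.5),cam) for d,m,cam in obs]
    def f(p):
        e=0
        for d,m,cam in R:
            g=cv2.GaussianBlur(draw(d,pose_parts(name,p),cam).astype(np.float32),(0,0),1.5)
            e+=((g-m)**2).sum()/m.sum()
        return e
    n=len(p0);S=np.r_[[p0],[np.array(p0)+np.eye(n)[i]*step[i] for i in range(n)]]
    o=minimize(f,p0,method="Nelder-Mead",options=dict(initial_simplex=S,xatol=1e-4,fatol=1e-5,maxiter=400))
    return o.x,o.fun
def ray(d,uv,z):
    K=d["intrinsics"];p=np.array([(uv[0]-K[0,2])/K[0,0],(uv[1]-K[1,2])/K[1,1]]);q=p.copy()
    for _ in range(8):q=p/(1+float(d["k1"])*(q@q))
    R=cv2.Rodrigues(d["rvec"])[0];t=np.ravel(d["tvec"]);c=-R.T@t;v=R.T@np.r_[q,1]
    return c+v*(z-c[2])/v[2]
def load(n):
    z=np.load(f"pics/{n}.npz");return {k:z[k] for k in z.files}
E
cat > a.py <<'E'
from h import *
D={n:viewer.grab_frame(n) for n in("scene","side")}
want=dict(plate=((330,229),(234,222)),block=((374,221),(204,185)),stop=((244,262),(340,230)),mandrel=((294,208),(258,232)),
 jar=((267,195),(258,282)),burblock=((307,270),(298,190)),toolpot=((138,226),(440,321)),scriber=((196,206),(357,294)))
im={n:D[n]["frame"][:,:,::-1].copy() for n in D}
for t,w in want.items():
    obs=[];est=[]
    for n,c in zip(D,w):
        q=[a for a in silhouettes(t,n) if np.hypot(*(np.array(a["extent"][:2])-c))<8]
        if q:
            obs.append((D[n],q[0]["region"],None))
            est.append(ray(D[n],q[0]["extent"][:2],M[t][:,2].mean() if t!="scriber" else .085)[:2])
    c=np.mean(est,0);best=None
    for y in (np.arange(-90,90,30) if t!="scriber" else np.arange(-180,180,30)):
        if t in("jar","mandrel","toolpot") and y:continue
        o=fit(t,obs,[*c,np.radians(y)],[.01,.01,.2])
        if best is None or o[1]<best[1]:best=o
    print(t,len(obs),np.round(np.array(est),3).tolist(),np.round(best[0][:2],4),round(np.degrees(best[0][2]),1),round(best[1],3))
    for n in D:
        for P in pose_parts(t,best[0]):
            cv2.polylines(im[n],[cv2.convexHull(proj(D[n],P).astype(np.float32)).round().astype(int)],True,(0,0,255),1)
cv2.imwrite("pics/fs.png",cv2.resize(im["scene"][150:300,100:480],None,fx=2.1,fy=2.1))
cv2.imwrite("pics/fd.png",cv2.resize(im["side"][110:360,100:500],None,fx=2,fy=2))
E
python3 a.py
```

```text
plate 2 [[0.503, 0.187], [0.493, 0.175]] [0.4975 0.1894] -4.2 0.108
block 2 [[0.509, 0.33], [0.505, 0.324]] [0.5053 0.3174] -8.0 0.042
stop 2 [[0.695, -0.072], [0.669, -0.094]] [ 0.659 -0.083] 16.9 0.424
mandrel 2 [[0.5, 0.066], [0.479, 0.052]] [0.4878 0.0622] 5.7 0.058
jar 2 [[0.392, -0.042], [0.388, -0.04]] [ 0.3897 -0.0431] 5.6 0.121
burblock 2 [[0.722, 0.118], [0.703, 0.103]] [0.7133 0.1158] 1.3 0.786
toolpot 1 [[0.613, -0.417]] [ 0.6222 -0.4231] 0.2 0.219
scriber 2 [[0.515, -0.259], [0.509, -0.262]] [ 0.5128 -0.2596] -20.8 0.135
```

View pics/fs.png

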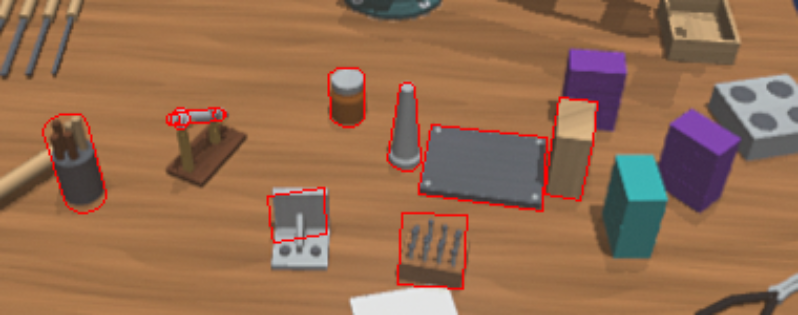

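View pics/fd.png

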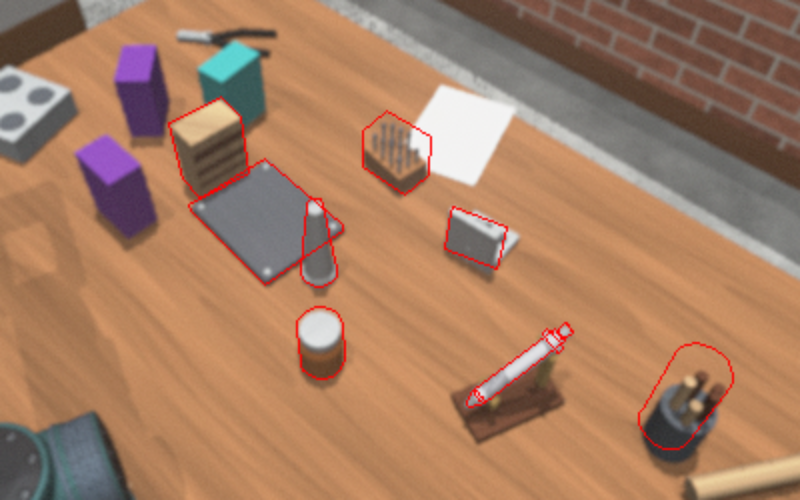

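```bash
cat > b.py <<'E'
from h import *
D={n:viewer.grab_frame(n) for n in("scene","side")}
for w in [((384,195),(155,204)),((403,251),(216,151)),((431,227),(170,157))]:
    obs=[];est=[]
    for n,c in zip(D,w):
        q=[a for a in silhouettes("block",n) if np.hypot(*(np.array(a["extent"][:2])-c))<8]
        if q:
            obs.append((D[n],q[0]["region"],None)); est.append(ray(D[n],c,.06)[:2])
    c=np.mean(est,0)
    o=min((fit("block",obs,[*c,np.radians(y)],[.01,.01,.2]) for y in range(-90,90,30)),key=lambda o:o[1])
    print(len(obs),np.round(o[0][:2],3),np.degrees(o[0][2]),o[1]);print(np.round(pose_parts("block",o[0])[0][::2,:2],3).tolist())
p=[.5053,.3174,np.radians(-8)];print(np.round(pose_parts("block",p)[0][::2,:2],3).tolist())
E
python3 b.py
```

```text
2 [0.359 0.362] -96.32023301421268 0.25516295433044434
[[0.337, 0.409], [0.392, 0.403], [0.327, 0.32], [0.382, 0.314]]
2 [0.623 0.401] 2.1090687816425873 0.23234893381595612
[[0.579, 0.371], [0.577, 0.427], [0.669, 0.375], [0.667, 0.431]]
2 [0.514 0.506] 48.919406787965336 0.07137476652860641
[[0.505, 0.454], [0.463, 0.491], [0.565, 0.522], [0.522, 0.559]]
[[0.457, 0.296], [0.465, 0.351], [0.546, 0.283], [0.554, 0.339]]
```

```bash
python3 -m jog '[[0.04,-0.012,0,-7],[0.08,-0.025,0,-14],[0.12,-0.04,0,-21],[0.16,-0.055,0,-28],[0.2,-0.07,0,-35],[0.24,-0.083,0,-42],[0.28,-0.096,0,-49],[0.32,-0.11,0,-56],[0.36,-0.122,0,-63],[0.395,-0.131,0,-70]]' 0
```

```text
t: 3.93
ee_pos: [0.5184, 0.4042, 0.4049]
ee_rot: [-1.571, -0.0, 0.12]
contact_force: [-0.3, 0.6, 0.3]
width: -0.0
```

```bash
python3 -m jog '[[0,0,0,-7],[0,0,0,-13],[0,0,0,-13]]' 0
python3 - <<'E'
from h import *
s=r.sense();print(s["t"],s["ee_pos"],np.degrees(s["ee_rot"]))
d=viewer.grab_frame("wrist");cv2.imwrite("pics/w1.png",d["frame"][:,:,::-1])
d=viewer.grab_frame("scene");cv2.imwrite("pics/s1.png",d["frame"][:,:,::-1])
E
```

```text
t: 4.18
ee_pos: [0.5177, 0.4048, 0.4039]
ee_rot: [-1.572, 0.001, -0.104]
contact_force: [-0.2, 0.1, 0.5]
width: -0.0001
4.1833 [0.5177361  0.40480766 0.40385162] [-9.00404797e+01  5.62121719e-02 -5.95896840e+00]
```

View pics/w1.png

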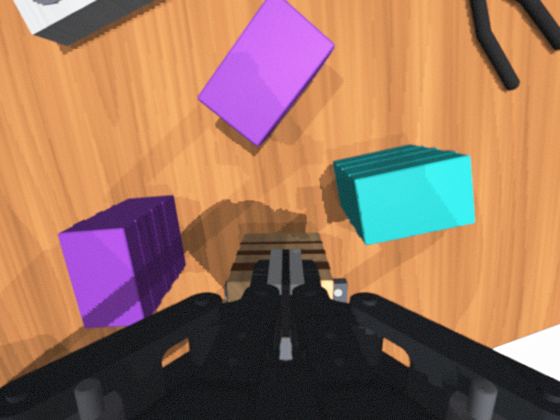

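View pics/s1.png

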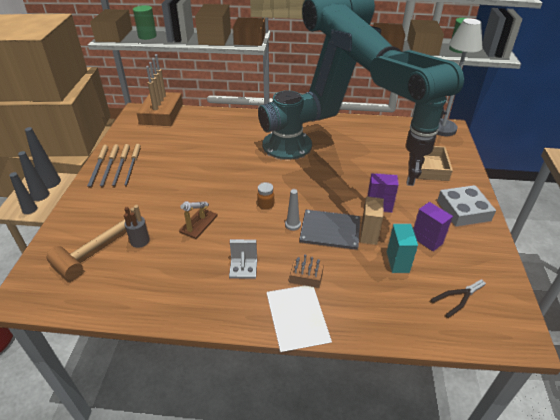

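```bash
python3 -m jog '[[0,0,-0.04,0],[0,0,-0.08,0],[0,0,-0.115,0],[0,0,-0.129,0],[0,0,-0.129,0],[-0.002,-0.02,-0.129,0],[-0.004,-0.035,-0.129,0],[-0.005,-0.045,-0.129,0],[-0.006,-0.053,-0.129,0]]' 0; python3 -m jog '[[-0.001,-0.007,0,0],[-0.001,-0.014,0,0],[-0.002,-0.021,0,0],[-0.003,-0.028,0,0],[-0.003,-0.034,0,0]]'
python3 - <<'E'
from h import *
d=viewer.grab_frame("scene");cv2.imwrite("pics/s2.png",cv2.resize(d["frame"][150:300,300:500,::-1],None,fx=3,fy=3))
d=viewer.grab_frame("side");cv2.imwrite("pics/d2.png",cv2.resize(d["frame"][100:300,100:300,::-1],None,fx=3,fy=3))
E
```

```text
t: 5.03
ee_pos: [0.5106, 0.3522, 0.2782]
ee_rot: [-1.568, -0.003, -0.099]
contact_force: [0.3, 1.5, 1.0]
width: -0.0001
t: 5.45
ee_pos: [0.5073, 0.3177, 0.2756]
ee_rot: [-1.571, 0.0, -0.1]
contact_force: [-0.9, 1.0, -0.2]
width: -0.0002
```

View pics/s2.png

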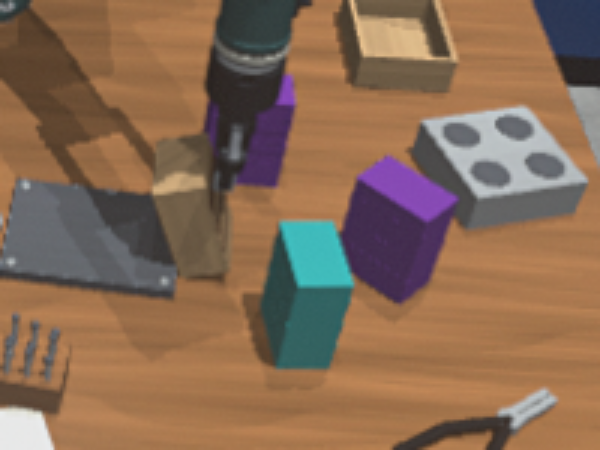

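View pics/d2.png

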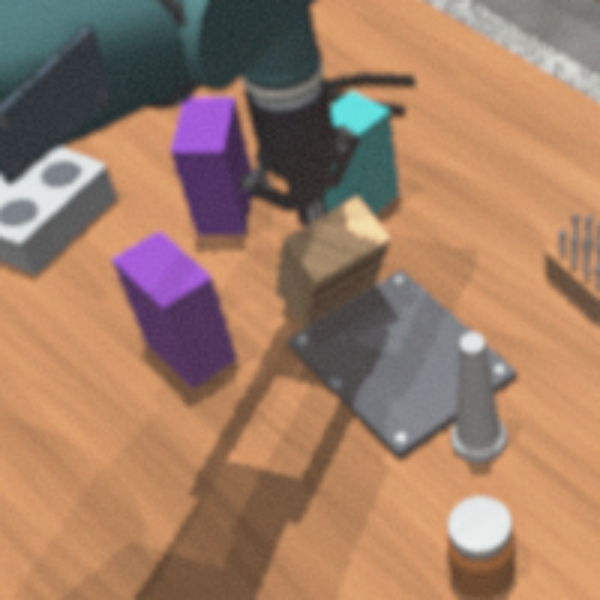

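The block leans about 15–20° and pivots on the plate's edge (its top at about (165,150) in the scene crop). I'll keep pushing.

```bash
python3 -m jog '[[-0.001,-0.008,0,0],[-0.002,-0.016,0,0],[-0.003,-0.024,0,0],[-0.003,-0.032,0,0],[-0.004,-0.04,0,0],[-0.005,-0.048,0,0],[-0.005,-0.056,0,0],[-0.005,-0.056,0,0],[-0.005,-0.056,0,0]]'
python3 - <<'E'
from h import *
d=viewer.grab_frame("scene");cv2.imwrite("pics/s3.png",cv2.resize(d["frame"][150:300,300:500,::-1],None,fx=3,fy=3))
d=viewer.grab_frame("side");cv2.imwrite("pics/d3.png",cv2.resize(d["frame"][100:300,100:300,::-1],None,fx=3,fy=3))
E
```

```text
t: 6.3
ee_pos: [0.5026, 0.2619, 0.2758]
ee_rot: [-1.57, -0.0, -0.102]
contact_force: [0.4, 0.5, -0.2]
width: -0.0
```

View pics/s3.png

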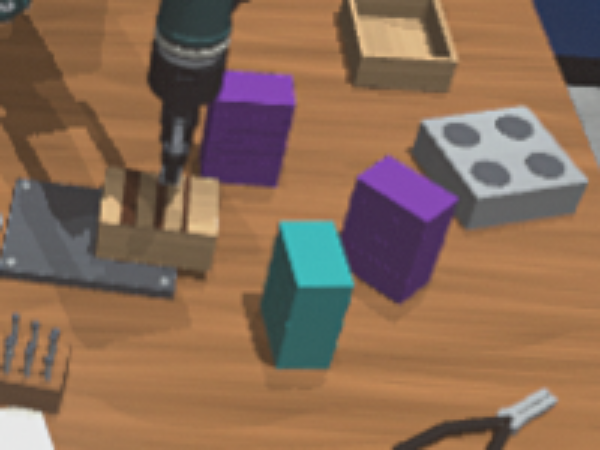

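View pics/d3.png

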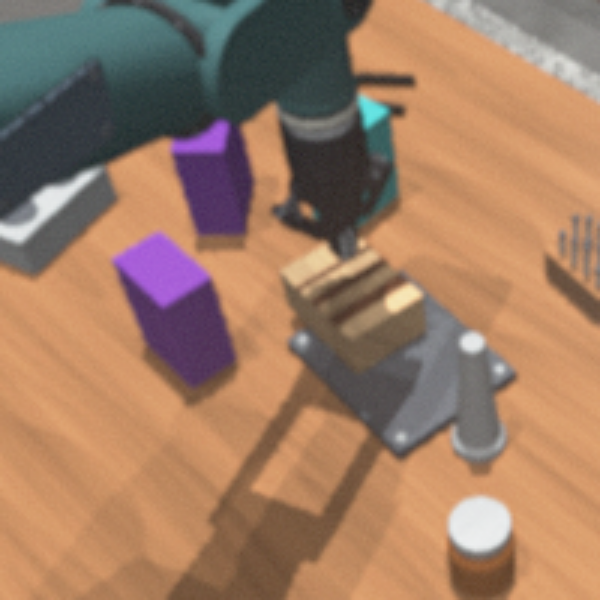

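```bash
python3 -m jog '[[0,0.005,0.04,0],[0.003,0,0.08,7],[0.006,-0.02,0.11,14],[0.01,-0.06,0.124,21],[0.014,-0.1,0.124,28],[0.018,-0.14,0.124,35],[0.022,-0.18,0.124,42],[0.026,-0.22,0.124,49],[0.03,-0.26,0.124,56],[0.034,-0.3,0.124,63]]' - ; python3 -m jog '[[0.002,-0.041,0,7],[0.004,-0.082,0,12],[0.006,-0.123,0,12],[0.008,-0.164,0,12],[0.01,-0.205,0,12],[0.012,-0.236,0,12],[0.012,-0.236,0,12]]' 0.0854
python3 - <<'E'
from h import *
s=r.sense();print(s["t"],s["ee_pos"],np.degrees(s["ee_rot"]))
d=viewer.grab_frame("wrist");np.savez("pics/w2.npz",**d,p=s["ee_pos"],rot=s["ee_rot"]);cv2.imwrite("pics/w2.png",d["frame"][:,:,::-1])
for t in["scriber","rest","stop"]:
    Q=silhouettes(t,"wrist")
    print(t,[(round(q["p"],2),np.round(q["extent"]).tolist()) for q in Q][:4])
    if Q:np.save(f"pics/w2_{t}.npy",Q[0]["region"])
d=viewer.grab_frame("scene");cv2.imwrite("pics/s4.png",d["frame"][:,:,::-1])
E
```

```text
t: 7.23
ee_pos: [0.535, -0.0214, 0.4]
ee_rot: [-1.571, -0.001, 0.945]
contact_force: [0.5, -0.6, -0.7]
width: -0.0002
t: 7.82
ee_pos: [0.5468, -0.2615, 0.3985]
ee_rot: [-1.571, 0.003, 1.142]
contact_force: [-0.2, 0.7, -0.1]
width: 0.0833
7.8167 [ 0.54679067 -0.26154613  0.39853185] [-89.99681452   0.1535922   65.42891407]
scriber [(0.67, [273.0, 168.0, 37.0, 165.0])]
rest [(0.69, [274.0, 153.0, 75.0, 131.0])]
stop [(0.84, [498.0, 229.0, 124.0, 88.0])]
```

View pics/w2.png

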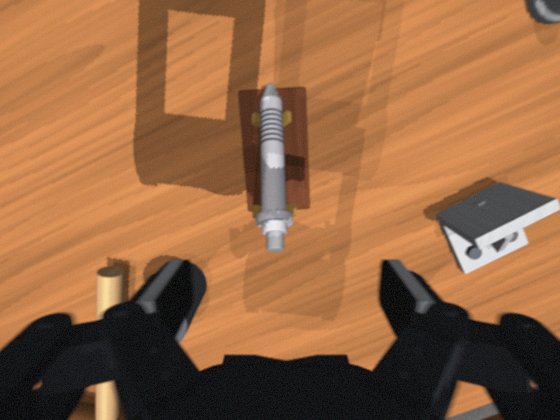

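View pics/s4.png

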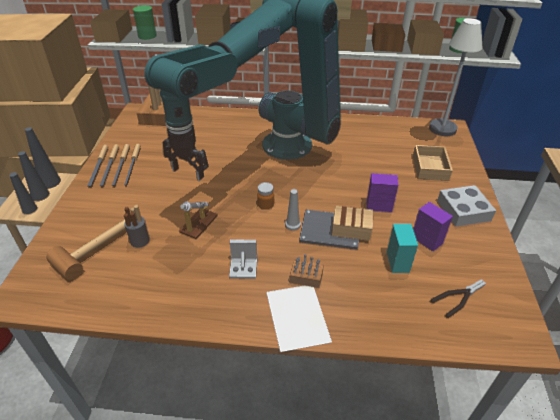

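```bash
cat >> h.py <<'E'
def wcam(d,pos,rot):
    from scipy.spatial.transform import Rotation as Ro
    T=np.eye(4);T[:3,:3]=Ro.from_euler("xyz",rot).as_matrix();T[:3,3]=pos
    C=np.linalg.inv(T@d["hand_eye"]);return C[:3,:3],C[:3,3]
E
python3 - <<'E'
from h import *
w=load("w2");cam=wcam(w,w["p"],w["rot"])
D={n:load(n+"0") for n in("scene","side")}
m=np.load("pics/w2_scriber.npy")
obs=[(w,m,cam)]
p0=[.5128,-.2596,np.radians(-20.8),.085,np.radians(35)]
print("3dof wrist",fit("scriber",obs,p0[:3],[.01,.01,.1]))
print("5dof wrist",fit("scriber",obs,p0,[.01,.01,.1,.01,.1]))
s=viewer.grab_frame("side");q=silhouettes("scriber","side")[0];print(q["p"],q["extent"])
o2=obs+[(s,q["region"],None)]
a=fit("scriber",o2,p0[:3],[.01,.01,.1]);print("3dof w+side",a,np.degrees(a[0][2]))
b=fit("scriber",o2,p0,[.01,.01,.1,.01,.1]);print("5dof w+side",b,np.degrees(b[0][[2,4]]))
im=w["frame"][:,:,::-1].copy()
for P in pose_parts("scriber",a[0]):cv2.polylines(im,[cv2.convexHull(proj(w,P,cam).astype(np.float32)).round().astype(int)],True,(0,0,255),1)
c=cv2.resize(im[50:290,200:350],None,fx=2.4,fy=2.4);e=cv2.resize(im[160:290,400:560],None,fx=2.7,fy=2.7)
o=np.zeros((580,800,3),np.uint8);o[:c.shape[0],:c.shape[1]]=c;o[:e.shape[0],365:365+e.shape[1]]=e[:,:435]
cv2.imwrite("pics/z1.png",o)
im2=s["frame"][:,:,::-1].copy()
for P in pose_parts("scriber",a[0]):cv2.polylines(im2,[cv2.convexHull(proj(s,P).astype(np.float32)).round().astype(int)],True,(0,0,255),1)
cv2.imwrite("pics/z2.png",cv2.resize(im2[200:345,300:440],None,fx=4,fy=4))
E
```

```text
3dof wrist (array([ 0.51022054, -0.25975786, -0.38109317]), np.float64(0.014056412503123283))
5dof wrist (array([ 0.51181612, -0.26077878, -0.37577339,  0.07679815,  0.59191553]), np.float64(0.004721596837043762))
0.73 [358.9, 294.8, 55.4, 40.6]
3dof w+side (array([ 0.50955681, -0.25955292, -0.38479707]), np.float64(0.032814715057611465)) -22.04724798932247
5dof w+side (array([ 0.51110171, -0.25986447, -0.37398947,  0.08340218,  0.6249587 ]), np.float64(0.033506765961647034)) [-21.42801802  35.80749577]
```

View pics/z1.png

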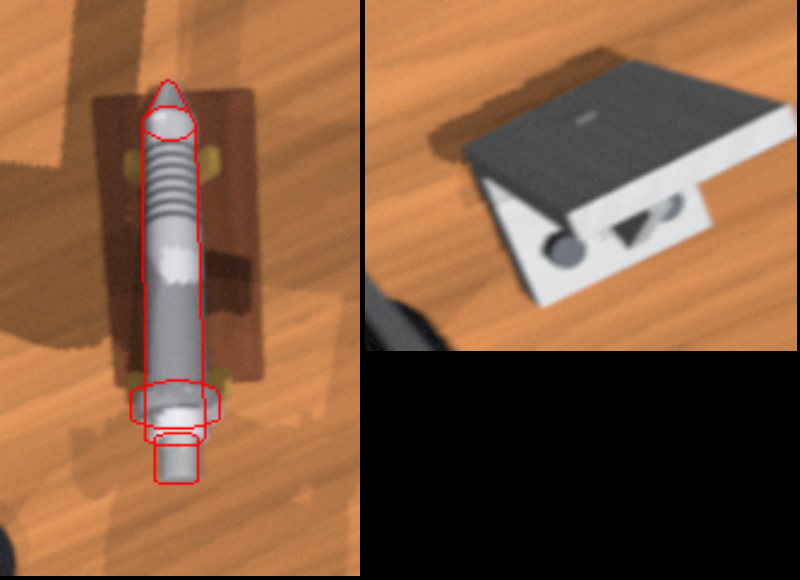

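View pics/z2.png

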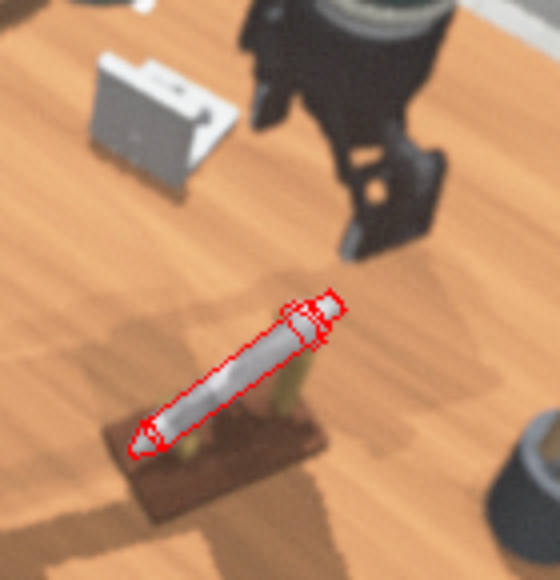

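Run:
```python
from h import *
from scipy.optimize import least_squares
w=load("w2");cam=wcam(w,w["p"],w["rot"]);s=load("side0")
P=np.array([[0,-.04,0],[0,.04,0],[0,-.04,.085],[0,.04,.085]])
W=np.array([[437,214.8],[498.9,182.2],[475.9,238.9],[555.6,198.1]])
S=np.array([[345,247],[323,233.75],[348,231.25],[325,213.75]])
def res(p,which):
    Q=P@Rz(p[2]).T+[p[0],p[1],0]
    a=(proj(w,Q,cam)-W).ravel();b=(proj(s,Q)-S).ravel()
    return {"w":a,"s":b,"ws":np.r_[a,b]}[which]
for k in("w","s","ws"):
    o=least_squares(res,[.66,-.08,.2],args=(k,));print(k,o.x[:2],np.degrees(o.x[2]),np.round(o.fun,1))
for t in ["plunger"]:
    for n in("side","wrist"):print(n,[(q["p"],q["extent"]) for q in silhouettes(t,n)])
```

```text
w [ 0.65059978 -0.08006218] 5.368975664962653 [-1.8 -0.2  0.3 -1.  -0.8  1.2  2.   0. ]
s [ 0.65147582 -0.08429301] 0.594121688230009 [-0.6  1.  -0.1 -0.7  0.3 -1.2  0.4  1. ]
ws [ 0.6507149  -0.08046353] 4.908401004273944 [-2.2 -0.2  0.1 -0.5 -1.3  1.1  1.7  0.6 -1.2 -0.3 -1.9 -0.7 -0.4 -2.5
 -1.5  1.1]
side []
wrist [(0.65, [273.1, 239.7, 23.5, 23.6])]
```

```bash
python3 -m jog '[[-0.037,0.002,0,3],[-0.037,0.002,-0.03,3],[-0.037,0.002,-0.06,3],[-0.037,0.002,-0.08,3],[-0.037,0.002,-0.08,3],[-0.037,0.002,-0.08,3]]' 0.0854
python3 - <<'E'
from h import *
s=r.sense();print(s["t"],s["ee_pos"],np.degrees(s["ee_rot"]))
d=viewer.grab_frame("wrist");np.savez("pics/w3.npz",**d,p=s["ee_pos"],rot=s["ee_rot"])
w=d;cam=wcam(w,s["ee_pos"],s["ee_rot"])
im=d["frame"][:,:,::-1].copy()
for P in pose_parts("scriber",[.510,-.2595,np.radians(-21.7)]):cv2.polylines(im,[cv2.convexHull(proj(w,P,cam).astype(np.float32)).round().astype(int)],True,(0,0,255),1)
cv2.imwrite("pics/w3.png",im)
Q=silhouettes("scriber","wrist")
for q in Q[:2]:print(q["p"],q["extent"])
if Q:
  a=fit("scriber",[(w,Q[0]["region"],cam)],[.51,-.2595,-.38],[.01,.01,.1]);print(a)
E
```

```text
t: 8.77
ee_pos: [0.5098, -0.2534, 0.3188]
ee_rot: [-1.568, -0.001, 1.202]
contact_force: [-0.0, -0.2, 0.7]
width: 0.0853
8.7667 [ 0.50981259 -0.25338825  0.31884869] [-8.98473255e+01 -3.69362541e-02  6.88431402e+01]
0.87 [277.6, 242.3, 50.4, 232.8]
(array([ 0.51023565, -0.25978957, -0.37595844]), np.float64(0.031013110652565956))
```

View pics/w3.png

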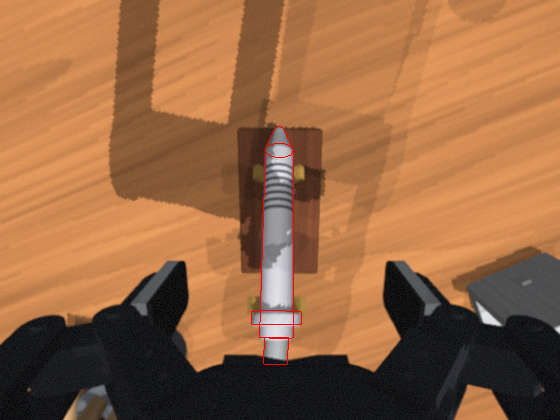

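```bash
python3 -m jog '[[0,-0.006,0,0],[0,-0.006,-0.03,0],[0,-0.006,-0.06,0],[0,-0.006,-0.079,0],[0,-0.006,-0.079,0],[0,-0.006,-0.079,0],[0,-0.006,-0.079,0]]' 0.0854; python3 -m jog '[[0,0,0,0],[0,0,0,0],[0,0,0,0],[0,0,0,0],[0,0,0,0],[0,0,0,0]]' 0.0 30;  python3 -m jog '[[0,0,0,0],[0,0,0,0],[0,0,0,0],[0,0,0,0]]' 0.0 30
```

```text
t: 9.45
ee_pos: [0.5108, -0.2608, 0.2433]
ee_rot: [-1.575, 0.001, 1.201]
contact_force: [-0.2, -0.1, -0.0]
width: 0.0853
t: 9.95
ee_pos: [0.5103, -0.2595, 0.2413]
ee_rot: [-1.571, -0.002, 1.201]
contact_force: [0.2, 3.5, 2.3]
width: 0.0192
t: 10.28
ee_pos: [0.5103, -0.2595, 0.2412]
ee_rot: [-1.571, -0.002, 1.201]
contact_force: [1.1, 5.1, 4.5]
width: 0.0187
```

```bash
python3 -m jog '[[0,0,0.01,0],[0,0,0.03,0],[0,0,0.05,0],[0,0,0.07,0],[0,0,0.09,0],[0,0,0.09,0]]' 0 30
python3 - <<'E'
from h import *
s=r.sense();print(s["t"],s["ee_pos"],np.degrees(s["ee_rot"]),s["contact_force"],s["width"])
d=viewer.grab_frame("wrist");cv2.imwrite("pics/w4.png",d["frame"][:,:,::-1])
d=viewer.grab_frame("side");cv2.imwrite("pics/d4.png",cv2.resize(d["frame"][180:345,250:450,::-1],None,fx=3.5,fy=3.5))
E
```

```text
t: 10.78
ee_pos: [0.5105, -0.2613, 0.3359]
ee_rot: [-1.58, 0.004, 1.2]
contact_force: [0.5, 0.2, -0.1]
width: 0.0191
10.7833 [ 0.5104995  -0.26131613  0.33594585] [-90.51012098   0.22458325  68.76083021] [ 0.54916793  0.21591746 -0.052588  ] 0.0190855062685224
```

View pics/w4.png

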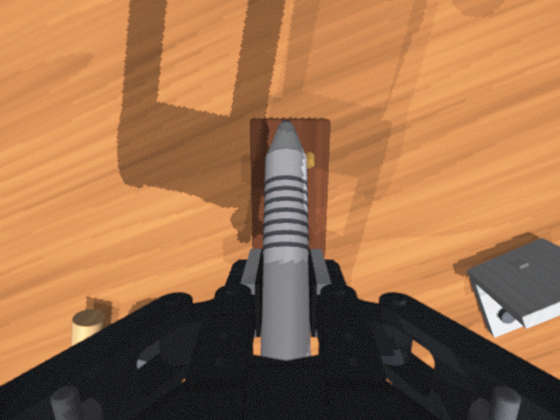

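View pics/d4.png

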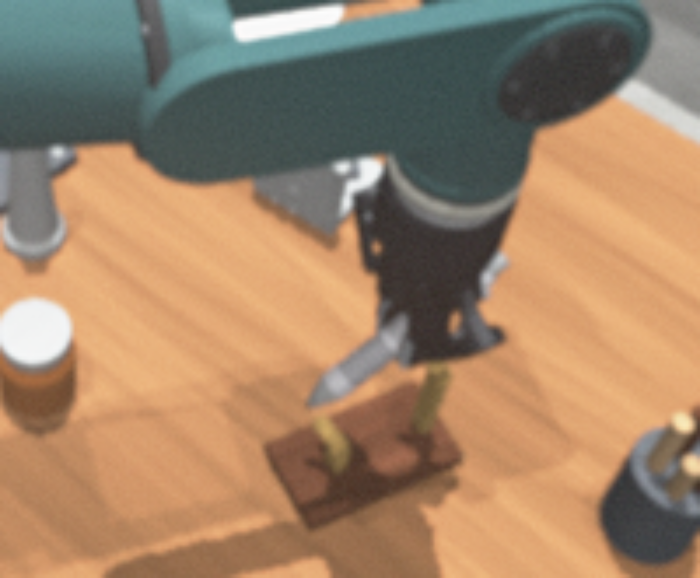

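```bash
python3 -m jog '[[0,0.03,0,7],[0,0.06,0,14],[0,0.09,0,21],[0.005,0.12,-0.02,26],[0.01,0.13,-0.05,26],[0.01,0.13,-0.085,26],[0.01,0.13,-0.11,26],[0.01,0.13,-0.12,26],[0.01,0.13,-0.12,26],[0.01,0.13,-0.12,26]]' 0 30
python3 - <<'E'
from h import *
s=r.sense();print(s["t"],s["ee_pos"],np.degrees(s["ee_rot"]),s["contact_force"],s["width"])
d=viewer.grab_frame("side");cv2.imwrite("pics/d5.png",cv2.resize(d["frame"][180:345,250:450,::-1],None,fx=3.5,fy=3.5))
E
```

```text
t: 11.72
ee_pos: [0.5198, -0.1303, 0.21]
ee_rot: [-1.569, -0.001, 1.654]
contact_force: [0.1, -1.0, -0.7]
width: 0.0189
11.7167 [ 0.51976453 -0.13034511  0.20998967] [-8.98946744e+01 -3.16244748e-02  9.47734041e+01] [ 0.14308665 -0.99116923 -0.71652176] 0.018889930090325222
```

View pics/d5.png

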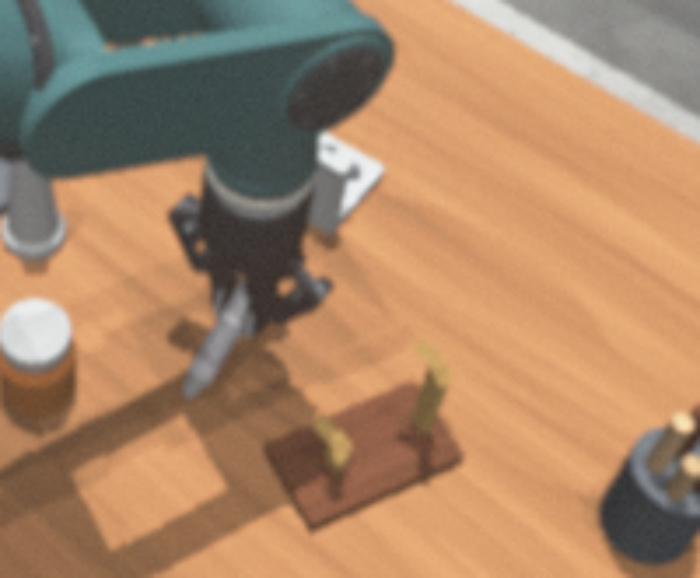

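```bash
python3 -m jog '[[0,0,-0.004,0],[0,0,-0.008,0],[0.002,0,-0.012,0],[0.004,0,-0.016,0],[0.006,0,-0.02,0],[0.006,0,-0.02,0]]' 0 20; python3 -m jog '[[0.001,0,-0.003,0],[0.003,0,-0.006,0],[0.005,0,-0.009,0],[0.006,0,-0.011,0],[0.006,0,-0.011,0]]' 0 20
python3 - <<'E'
from h import *
s=r.sense();print(s["t"],s["ee_pos"],np.degrees(s["ee_rot"]),s["contact_force"],s["width"])
d=viewer.grab_frame("side");cv2.imwrite("pics/d6.png",cv2.resize(d["frame"][180:345,250:450,::-1],None,fx=3.5,fy=3.5))
d=viewer.grab_frame("wrist");cv2.imwrite("pics/w6.png",d["frame"][:,:,::-1])
E
```

```text
t: 12.27
ee_pos: [0.527, -0.1302, 0.1913]
ee_rot: [-1.574, 0.001, 1.655]
contact_force: [3.2, -0.1, 4.6]
width: 0.019
t: 12.68
ee_pos: [0.5321, -0.13, 0.1791]
ee_rot: [-1.57, -0.0, 1.655]
contact_force: [2.7, 0.2, 4.0]
width: 0.0191
12.6833 [ 0.53205438 -0.13004551  0.17908107] [-8.99603174e+01 -2.20780680e-02  9.48025199e+01] [2.73917819 0.1674828  3.99886179] 0.019113153519286764
```

View pics/d6.png

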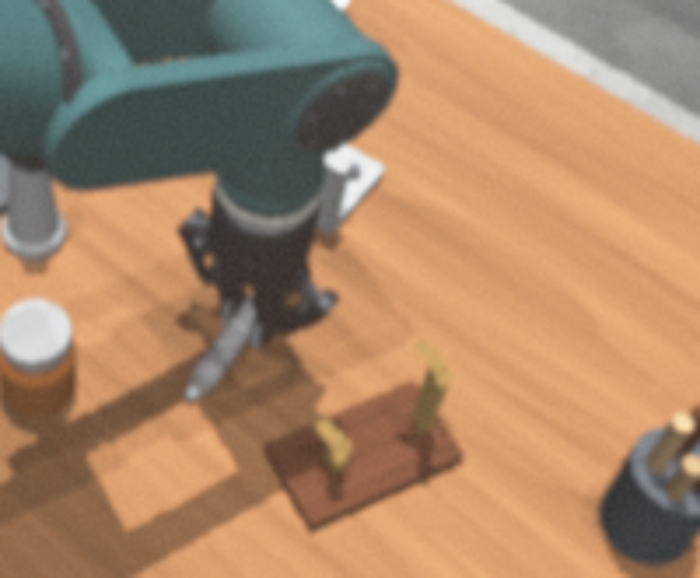

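View pics/w6.png

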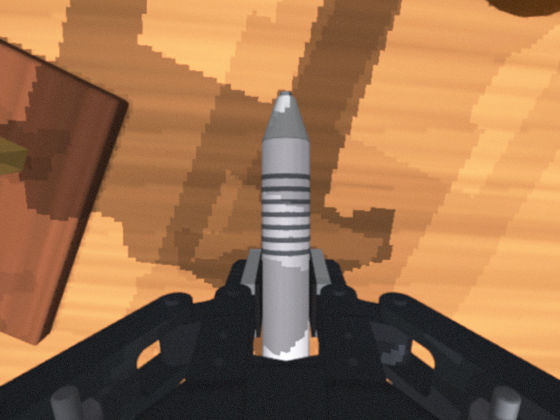

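```bash
python3 -m jog '[[0,0,0.01,0],[0,0.015,0.016,0],[0.01,0.03,0.016,0],[0.02,0.042,0.016,0],[0.028,0.042,0.016,0],[0.028,0.042,0.016,0],[0.028,0.042,0.016,0]]' 0 70
python3 - <<'E'
from h import *
s=r.sense();print(s["t"],s["ee_pos"],np.degrees(s["ee_rot"]),s["contact_force"],s["width"])
d=viewer.grab_frame("wrist");w=d;cam=wcam(d,s["ee_pos"],s["ee_rot"])
yaw=s["ee_rot"][2]-np.pi/2
p=[*s["ee_pos"][:2],yaw,s["ee_pos"][2]-.156]
Q=silhouettes("scriber","wrist");print([(q["p"],q["extent"]) for q in Q])
im=d["frame"][:,:,::-1].copy()
for tl,c in((20,(0,0,255)),(15,(0,255,0)),(10,(255,0,0))):
    P=pose_parts("scriber",p+[np.radians(tl)])
    cv2.polylines(im,[cv2.convexHull(proj(w,np.r_[P[3]],cam).astype(np.float32)).round().astype(int)],True,c,1)
cv2.imwrite("pics/w7.png",im)
d=viewer.grab_frame("side");cv2.imwrite("pics/d7.png",cv2.resize(d["frame"][180:345,250:450,::-1],None,fx=3.5,fy=3.5))
d=viewer.grab_frame("scene");cv2.imwrite("pics/s7.png",cv2.resize(d["frame"][150:300,130:330,::-1],None,fx=4,fy=4))
E
```

```text
t: 13.37
ee_pos: [0.5596, -0.0885, 0.1951]
ee_rot: [-1.568, -0.0, 1.655]
contact_force: [-0.3, -0.2, -2.0]
width: 0.0179
13.3667 [ 0.55959727 -0.08846734  0.19506801] [-8.98583410e+01 -1.38845038e-03  9.48058983e+01] [-0.34420411 -0.22943143 -1.96631734] 0.01790070621363352
[(0.76, [285.1, 225.6, 47.9, 266.3])]
```

View pics/w7.png

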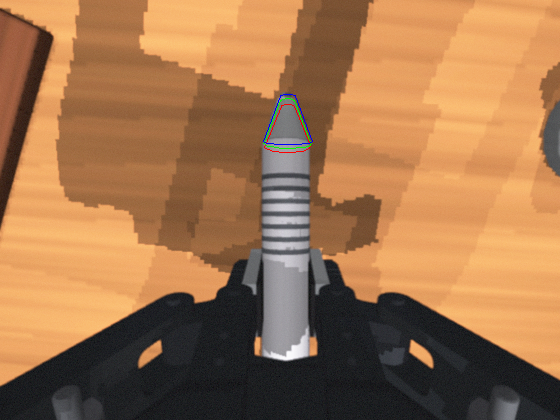

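View pics/d7.png

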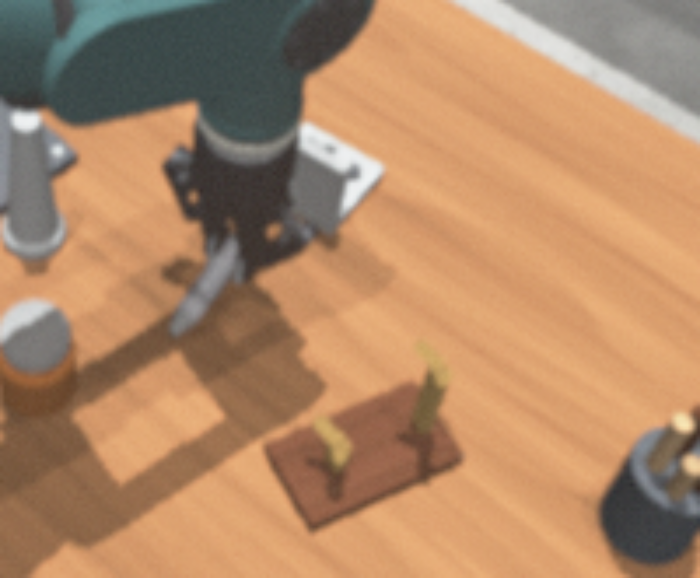

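View pics/s7.png

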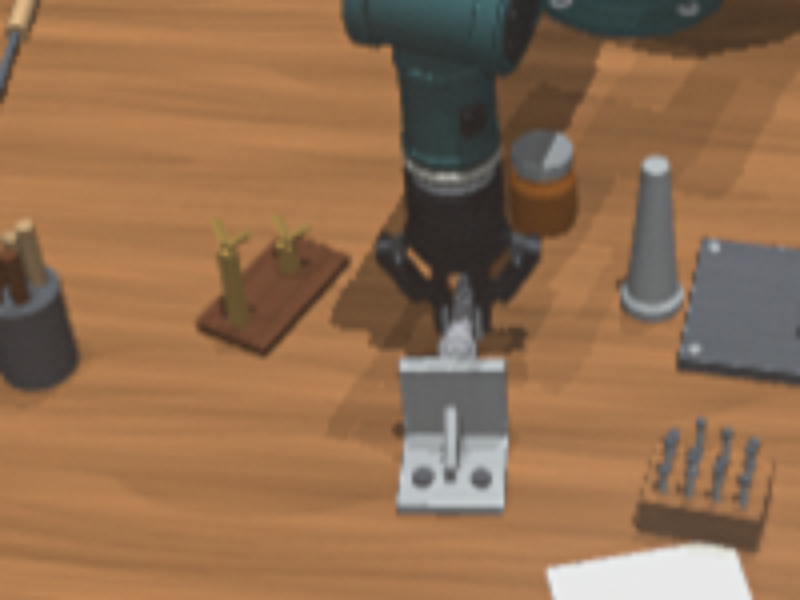

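```bash
python3 -m jog '[[0.004,0,0,0],[0.008,0.001,0,0],[0.01,0.001,0,0],[0.01,0.001,0,0]]' 0 70; for i in 1 ; do python3 -m jog '[[0.002,0,0,0],[0.004,0,0.001,0],[0.004,0,0.001,0]]'; done; python3 -m jog '[[0.002,0,0,0],[0.004,0,0.001,0],[0.004,0,0.001,0]]';python3 -m jog '[[0.002,0,0.001,0],[0.003,0,0.001,0],[0.003,0,0.001,0]]'
```

```text
t: 13.9
ee_pos: [0.5705, -0.0872, 0.1959]
ee_rot: [-1.571, 0.0, 1.655]
contact_force: [0.1, 0.2, -0.4]
width: 0.0184
t: 14.15
ee_pos: [0.5735, -0.087, 0.1961]
ee_rot: [-1.568, -0.001, 1.655]
contact_force: [-3.3, -0.7, -1.3]
width: 0.0179
t: 14.4
ee_pos: [0.5768, -0.0869, 0.1966]
ee_rot: [-1.565, -0.001, 1.655]
contact_force: [-5.3, -0.7, -1.1]
width: 0.0179
t: 14.65
ee_pos: [0.5797, -0.0868, 0.1974]
ee_rot: [-1.565, -0.002, 1.655]
contact_force: [-5.3, -0.1, -0.8]
width: 0.0177
```

```bash
python3 -m jog '[[0.002,0,0,0],[0.002,0,0,0]]';python3 -m jog '[[0.001,0,0,0],[0.001,0,0,0]]';python3 -m jog '[[0.001,0,0,0],[0.001,0,0,0]]'
```

```text
t: 14.82
ee_pos: [0.5817, -0.0867, 0.1975]
ee_rot: [-1.565, -0.002, 1.655]
contact_force: [-5.7, 0.9, -0.8]
width: 0.0179
t: 14.98
ee_pos: [0.5827, -0.0867, 0.1976]
ee_rot: [-1.565, -0.002, 1.655]
contact_force: [-6.0, 0.7, -0.2]
width: 0.0179
t: 15.15
ee_pos: [0.5836, -0.0866, 0.1977]
ee_rot: [-1.565, -0.002, 1.655]
contact_force: [-6.7, 0.2, -0.3]
width: 0.0182
```

```bash
python3 -m jog '[[0.001,0,0,0],[0.001,0,0,0]]';python3 -m jog '[[0.001,0,0,0],[0.001,0,0,0]]';python3 -m jog '[[0.001,0,0,0],[0.001,0,0,0]]';python3 - <<'E'
from h import *
d=viewer.grab_frame("wrist");cv2.imwrite("pics/w8.png",d["frame"][:,:,::-1])
E
```

```text
t: 15.32
ee_pos: [0.5841, -0.0866, 0.1974]
ee_rot: [-1.563, -0.002, 1.655]
contact_force: [-9.2, 0.9, 0.8]
width: 0.0181
t: 15.48
ee_pos: [0.5846, -0.0866, 0.1971]
ee_rot: [-1.561, -0.003, 1.655]
contact_force: [-11.0, 1.3, 1.2]
width: 0.018
t: 15.65
ee_pos: [0.5851, -0.0867, 0.1968]
ee_rot: [-1.559, -0.003, 1.655]
contact_force: [-12.8, 0.6, 1.1]
width: 0.0181
```

View pics/w8.png

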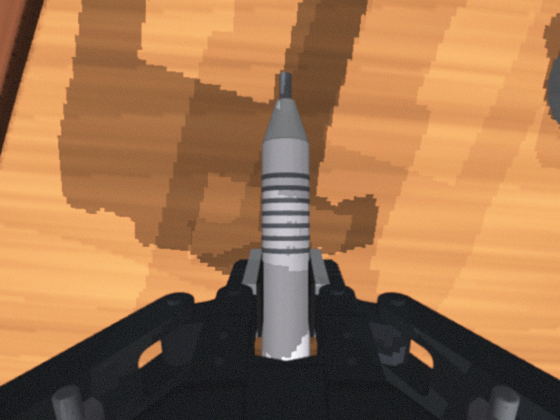

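```bash
python3 -m jog '[[0.002,0,0,0],[0.002,0,0,0],[0.003,0,0,0],[0.003,0,0,0]]' 0 100; python3 -m jog '[[0.002,0,0,0],[0.003,0,0,0],[0.003,0,0,0]]'
```

```text
t: 16.03
ee_pos: [0.5865, -0.0867, 0.1961]
ee_rot: [-1.552, -0.004, 1.655]
contact_force: [-19.5, -0.2, 4.0]
width: 0.0173
t: 16.28
ee_pos: [0.5879, -0.0868, 0.1952]
ee_rot: [-1.546, -0.004, 1.655]
contact_force: [-25.3, 0.1, 5.9]
width: 0.0172
```

```bash
python3 -m jog '[[-0.01,0,0,0],[-0.03,0,0,0],[-0.06,0,0.01,0],[-0.07,-0.02,0.05,0],[-0.075,-0.05,0.09,-7],[-0.08,-0.08,0.12,-14],[-0.083,-0.11,0.13,-21],[-0.083,-0.14,0.13,-26],[-0.083,-0.17,0.13,-26],[-0.083,-0.17,0.13,-26]]' 0 60;  python3 - <<'E'
from h import *
s=r.sense();print(s["t"],s["ee_pos"],np.degrees(s["ee_rot"]),s["contact_force"],s["width"])
d=viewer.grab_frame("wrist");cam=wcam(d,s["ee_pos"],s["ee_rot"]);w=d
Q=silhouettes("scriber","wrist");print([(q["p"],q["extent"]) for q in Q])
yaw=s["ee_rot"][2]-np.pi/2
p=[*s["ee_pos"][:2],yaw,s["ee_pos"][2]-.156]
im=d["frame"][:,:,::-1].copy()
for tl,c in((20,(0,0,255)),(15,(0,255,0)),(10,(255,0,0))):
    P=pose_parts("scriber",p+[np.radians(tl)])
    cv2.polylines(im,[cv2.convexHull(proj(w,np.r_[P[3]],cam).astype(np.float32)).round().astype(int)],True,c,1)
cv2.imwrite("pics/w9.png",im)
d=viewer.grab_frame("side");cv2.imwrite("pics/d9.png",cv2.resize(d["frame"][150:345,250:450,::-1],None,fx=3,fy=3))
d=viewer.grab_frame("scene");cv2.imwrite("pics/s9.png",cv2.resize(d["frame"][150:300,130:330,::-1],None,fx=4,fy=4))
E
```

```text
t: 17.12
ee_pos: [0.5107, -0.2621, 0.33]
ee_rot: [-1.576, 0.004, 1.195]
contact_force: [1.2, 0.2, -1.3]
width: 0.0172
17.1167 [ 0.51069292 -0.26205458  0.33003239] [-90.28322244   0.21536504  68.47749744] [ 1.22041601  0.20371986 -1.28252104] 0.017176029708219093
[(0.92, [285.9, 212.8, 49.9, 289.8]), (0.43, [290.8, 188.2, 83.2, 134.9])]
```

View pics/w9.png

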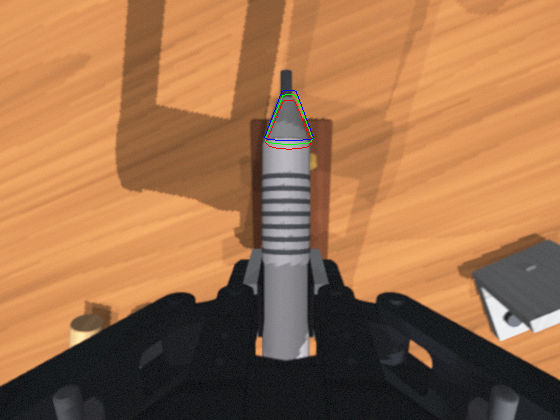

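View pics/d9.png

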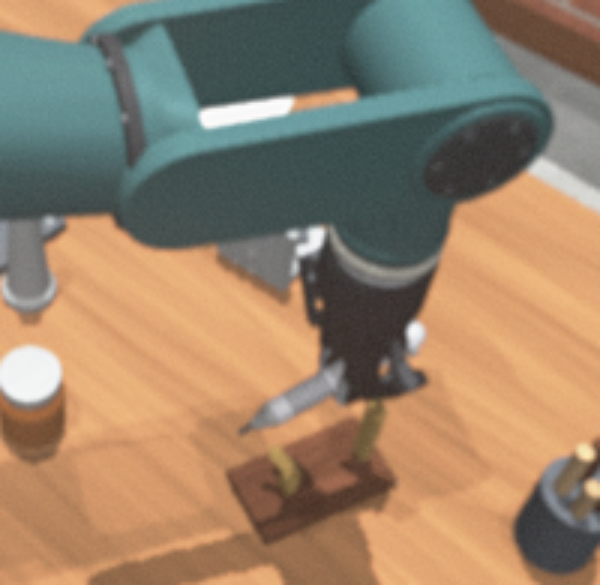

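View pics/s9.png

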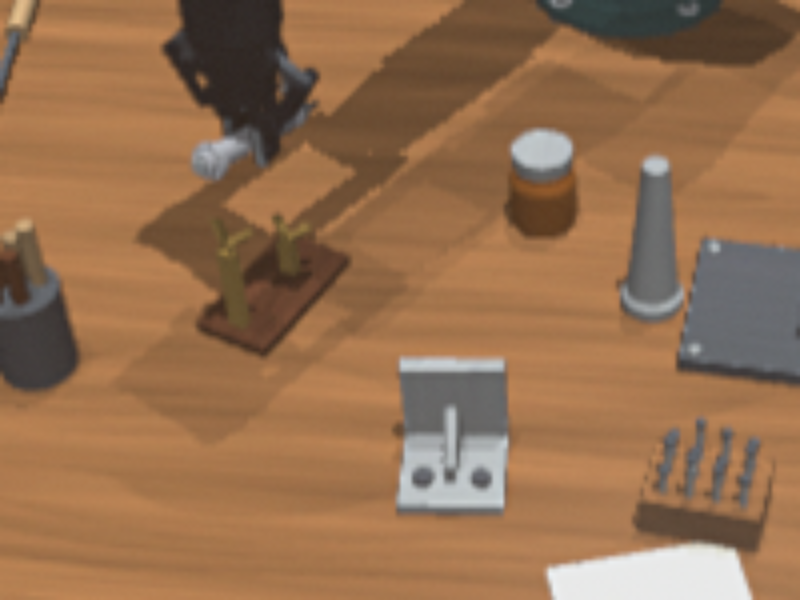

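```bash
python3 -m jog '[[0,0,0,0],[0,0,0,0],[0,0,0,0]]' 0 20
```

```text
t: 17.57
ee_pos: [0.5112, -0.2561, 0.3287]
ee_rot: [-1.571, -0.0, 1.202]
contact_force: [0.9, 0.4, -0.9]
width: 0.0171
```

```bash
python3 -m jog '[[0.001,-0.004,0,0],[0.001,-0.004,-0.025,0],[0.001,-0.004,-0.045,0],[0.001,-0.004,-0.058,0],[0.001,-0.004,-0.063,0],[0.001,-0.004,-0.063,0],[0.001,-0.004,-0.063,0]]' 0 20;  python3 - <<'E'
from h import *
s=r.sense();print(s["t"],s["ee_pos"],np.degrees(s["ee_rot"]),s["contact_force"],s["width"])
d=viewer.grab_frame("wrist");cv2.imwrite("pics/w10.png",d["frame"][:,:,::-1])
d=viewer.grab_frame("scene");cv2.imwrite("pics/s10.png",cv2.resize(d["frame"][160:260,150:250,::-1],None,fx=6,fy=6))
d=viewer.grab_frame("side");cv2.imwrite("pics/d10.png",cv2.resize(d["frame"][240:345,300:420,::-1],None,fx=5,fy=5))
E
```

```text
t: 18.15
ee_pos: [0.5122, -0.2612, 0.2663]
ee_rot: [-1.571, 0.0, 1.201]
contact_force: [-0.1, -0.8, -1.6]
width: 0.017
18.15 [ 0.51224168 -0.26117021  0.26626289] [-9.00399003e+01  5.25931544e-03  6.88071126e+01] [-0.13699117 -0.8068822  -1.55540239] 0.01700195088380189
```

View pics/w10.png

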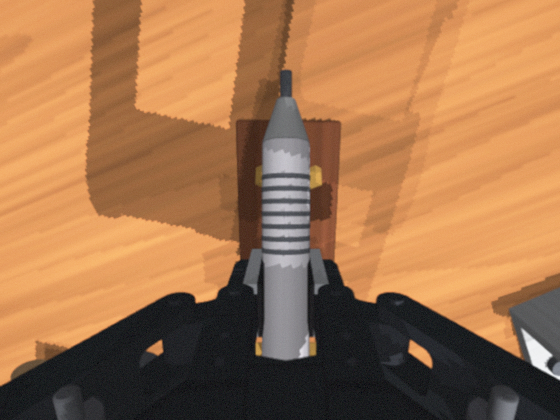

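View pics/s10.png

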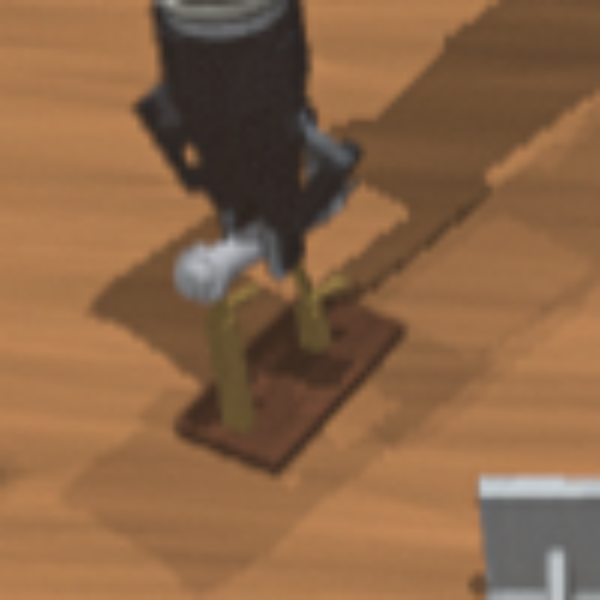

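View pics/d10.png

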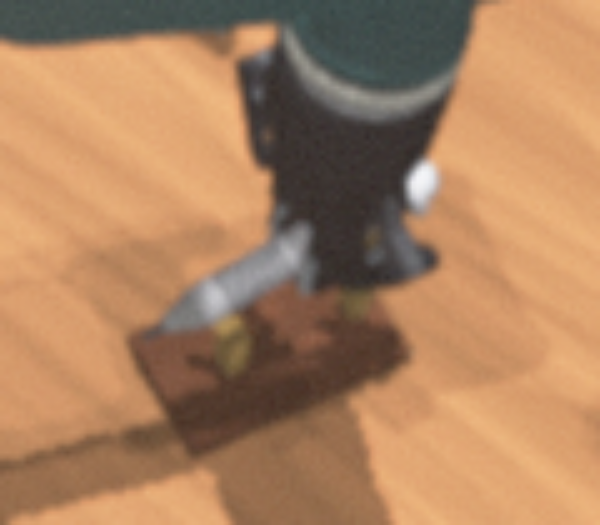

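```bash
python3 -m jog '[[0,0,-0.003,0],[0,0,-0.006,0],[0,0,-0.006,0]]' 0 20; python3 -m jog '[[0,0,-0.003,0],[0,0,-0.006,0],[0,0,-0.006,0]]' 0 20;python3 -m jog '[[0,0,-0.003,0],[0,0,-0.006,0],[0,0,-0.006,0]]' 0 20
```

```text
t: 18.55
ee_pos: [0.5118, -0.261, 0.2593]
ee_rot: [-1.57, -0.0, 1.201]
contact_force: [-0.1, -0.8, -2.1]
width: 0.0169
t: 18.8
ee_pos: [0.5124, -0.2607, 0.2561]
ee_rot: [-1.573, -0.001, 1.201]
contact_force: [-3.2, 4.5, 9.2]
width: 0.0174
t: 19.05
ee_pos: [0.5126, -0.2608, 0.2526]
ee_rot: [-1.576, -0.001, 1.201]
contact_force: [-6.2, 5.1, 16.2]
width: 0.0173
```

Run:
```python
from h import *
s=r.sense();print(s["contact_force"],s["torque"],s["width"])
d=viewer.grab_frame("wrist");cv2.imwrite("pics/w11.png",d["frame"][:,:,::-1])
d=viewer.grab_frame("scene");cv2.imwrite("pics/s11.png",cv2.resize(d["frame"][160:260,150:250,::-1],None,fx=6,fy=6))
```

```text
[-6.24148039  5.11698581 16.24947432] [0.59315493 0.29635409 0.12326471] 0.017298442161706427
```

View pics/w11.png

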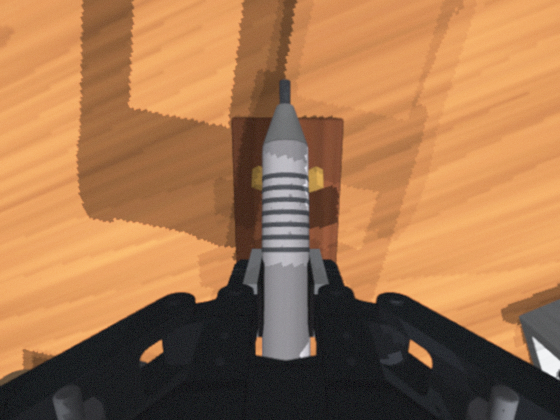

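View pics/s11.png

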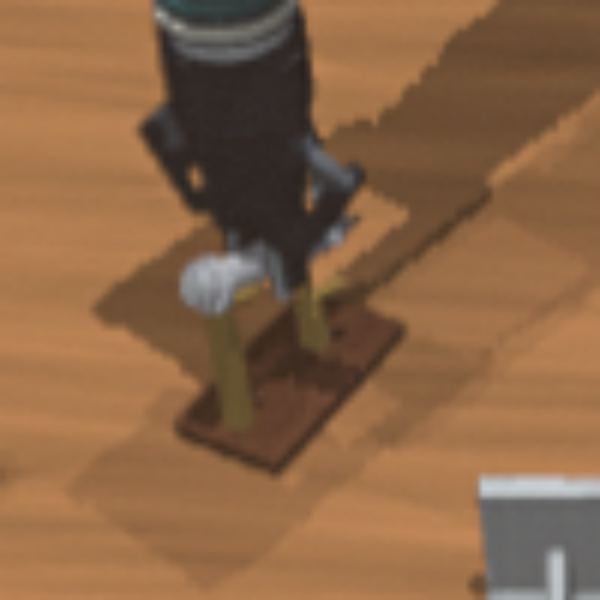

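```bash
python3 -m jog '[[0,0,-0.002,0],[0,0,-0.004,0],[0,0,-0.004,0]]' 0.0 20; python3 -m jog '[[0,0,-0.002,0],[0,0,-0.004,0],[0,0,-0.004,0]]' 0.0 20;  python3 - <<'E'
from h import *
s=r.sense();print(s["contact_force"],s["torque"],s["width"])
d=viewer.grab_frame("wrist");cv2.imwrite("pics/w12.png",d["frame"][:,:,::-1])
d=viewer.grab_frame("side");cv2.imwrite("pics/d12.png",cv2.resize(d["frame"][240:345,300:420,::-1],None,fx=5,fy=5))
E
```

```text
t: 19.4
ee_pos: [0.5131, -0.2609, 0.2492]
ee_rot: [-1.578, -0.0, 1.202]
contact_force: [-5.2, 6.6, 16.4]
width: 0.0173
t: 19.65
ee_pos: [0.5136, -0.261, 0.2455]
ee_rot: [-1.58, -0.001, 1.202]
contact_force: [-3.8, 6.1, 17.4]
width: 0.0175
[-3.78394858  6.09610741 17.42654799] [ 0.52196085 -0.15522471  0.13485578] 0.017453401280809886
```

View pics/w12.png

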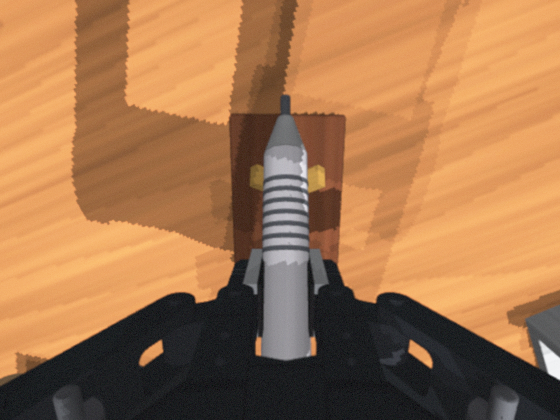

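View pics/d12.png

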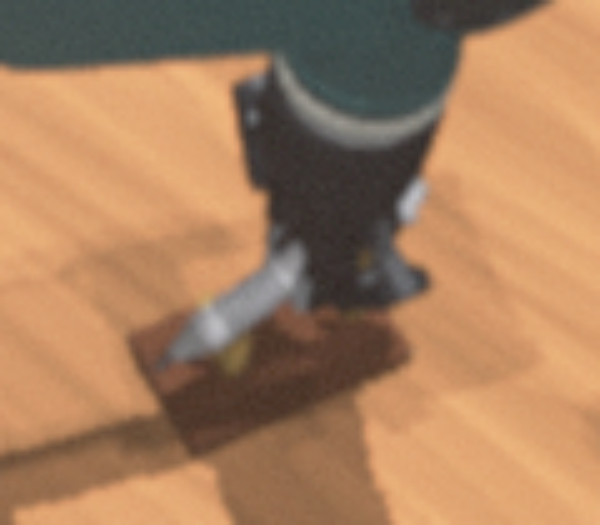

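```bash
python3 -m jog '[[0,0,-0.002,0],[0,0,-0.004,0],[0,0,-0.004,0]]' 0.0 20;python3 -m jog '[[0,0,-0.002,0],[0,0,-0.002,0]]' 0.0 20;  python3 - <<'E'
from h import *
s=r.sense();print(s["t"],s["contact_force"],s["torque"],s["width"])
d=viewer.grab_frame("wrist");cv2.imwrite("pics/w13.png",d["frame"][:,:,::-1])
d=viewer.grab_frame("scene");cv2.imwrite("pics/s13.png",cv2.resize(d["frame"][160:260,150:250,::-1],None,fx=6,fy=6))
E
```

```text
t: 20.0
ee_pos: [0.5139, -0.261, 0.2427]
ee_rot: [-1.582, -0.001, 1.202]
contact_force: [-3.3, 6.1, 19.8]
width: 0.0173
t: 20.17
ee_pos: [0.5139, -0.261, 0.2426]
ee_rot: [-1.583, -0.0, 1.201]
contact_force: [-7.3, 8.8, 27.8]
width: 0.0176
20.1667 [-7.32270996  8.7689329  27.8391652 ] [0.87372026 0.24925436 0.06499404] 0.017576892632564196
```

View pics/w13.png

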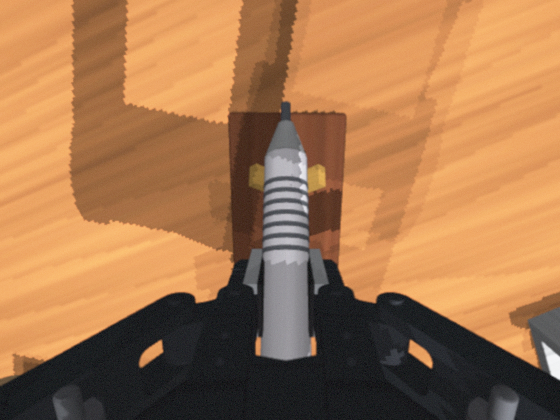

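View pics/s13.png

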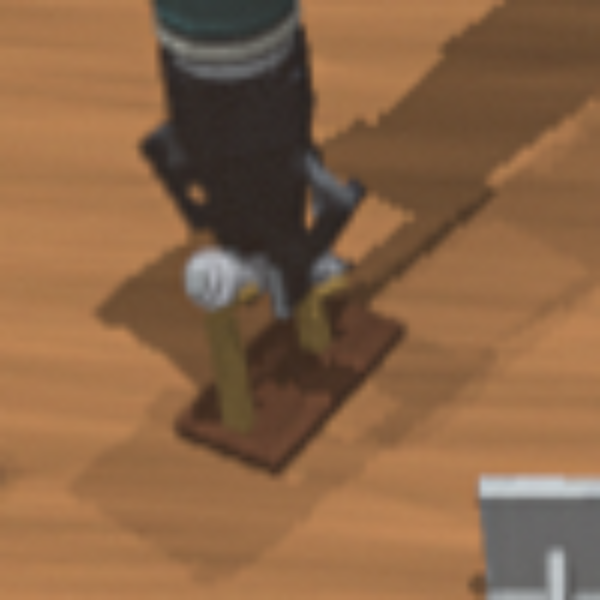

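```bash
python3 -m jog '[[0,0,0.002,0],[0,0,0.004,0],[0,0,0.004,0]]' 0.0 20;python3 -m jog '[[0,0,0,0],[0,0,0,0],[0,0,0,0],[0,0,0,0]]' 0.03 20;  python3 - <<'E'
from h import *
s=r.sense();print(s["t"],s["contact_force"],s["torque"],s["width"])
d=viewer.grab_frame("wrist");cv2.imwrite("pics/w14.png",d["frame"][:,:,::-1])
d=viewer.grab_frame("scene");cv2.imwrite("pics/s14.png",cv2.resize(d["frame"][160:260,150:250,::-1],None,fx=6,fy=6))
E
```

```text
t: 20.52
ee_pos: [0.5138, -0.261, 0.2432]
ee_rot: [-1.581, -0.001, 1.202]
contact_force: [-0.5, 4.0, 14.3]
width: 0.0172
t: 20.85
ee_pos: [0.5117, -0.2611, 0.237]
ee_rot: [-1.569, -0.0, 1.201]
contact_force: [0.2, -0.9, -0.5]
width: 0.0298
20.85 [ 0.17878808 -0.90874697 -0.4926327 ] [ 0.0082425  -0.00335041 -0.01584881] 0.029790038464132102
```

View pics/w14.png

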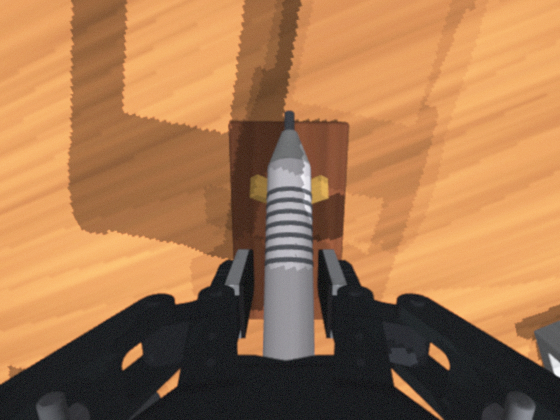

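View pics/s14.png

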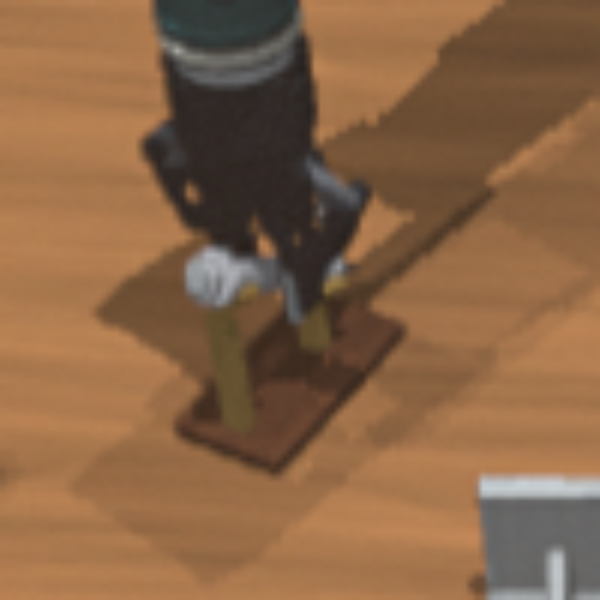

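Released and resting in the forks, with no contact force. I'll open wide, rise straight up and check.

```bash
python3 -m jog '[[0,0,0,0],[0,0,0,0],[0,0,0,0]]' 0.06; python3 -m jog '[[0,0,0.02,0],[0,0,0.05,0],[0,0,0.08,0],[0,0,0.11,0],[-0.01,0.01,0.14,0],[0.036,-0.01,0.16,0],[0.036,-0.01,0.16,0],[0.036,-0.01,0.16,0]]' 0.0854;  python3 - <<'E'
from h import *
s=r.sense();print(s["t"],s["ee_pos"],np.degrees(s["ee_rot"]))
w=viewer.grab_frame("wrist");cam=wcam(w,s["ee_pos"],s["ee_rot"])
np.savez("pics/w15.npz",**w,p=s["ee_pos"],rot=s["ee_rot"])
im=w["frame"][:,:,::-1].copy();cv2.imwrite("pics/w15raw.png",im)
for t in("scriber","plunger","rest"):
  Q=silhouettes(t,"wrist");print(t,[(q["p"],q["extent"]) for q in Q][:2])
  if t=="scriber":
    a=fit("scriber",[(w,Q[0]["region"],cam)],[.51,-.2595,-.38],[.01,.01,.1]);print(a)
for P in pose_parts("scriber",[.510,-.2597,-.378]):cv2.polylines(im,[cv2.convexHull(proj(w,P,cam).astype(np.float32)).round().astype(int)],True,(0,0,255),1)
cv2.imwrite("pics/w15.png",np.hstack([cv2.resize(z[50:290,200:350],None,fx=2.4,fy=2.4) for z in(w["frame"][:,:,::-1],im)]))
d=viewer.grab_frame("side");cv2.imwrite("pics/d15.png",cv2.resize(d["frame"][240:345,300:420,::-1],None,fx=5,fy=5))
E
```

```text
t: 21.2
ee_pos: [0.512, -0.2611, 0.2375]
ee_rot: [-1.57, -0.0, 1.201]
contact_force: [0.6, 0.0, 0.8]
width: 0.0597
t: 21.87
ee_pos: [0.5492, -0.2716, 0.3997]
ee_rot: [-1.576, 0.001, 1.201]
contact_force: [0.2, 0.1, -0.7]
width: 0.0857
21.8667 [ 0.54921047 -0.27161611  0.39968842] [-9.02701750e+01  3.99184811e-02  6.88085209e+01]
scriber [(0.94, [282.5, 154.3, 35.3, 165.6])]
(array([ 0.5133594 , -0.26074085, -0.38138842]), np.float64(0.05412037670612335))
plunger [(0.52, [284.0, 154.4, 20.7, 165.2])]
rest [(0.78, [283.9, 144.8, 68.4, 129.1])]
```

View pics/w15.png

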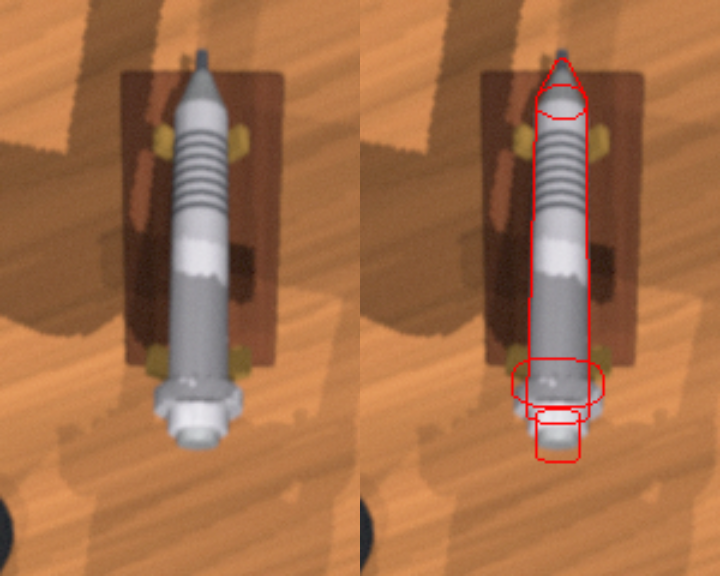

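View pics/d15.png

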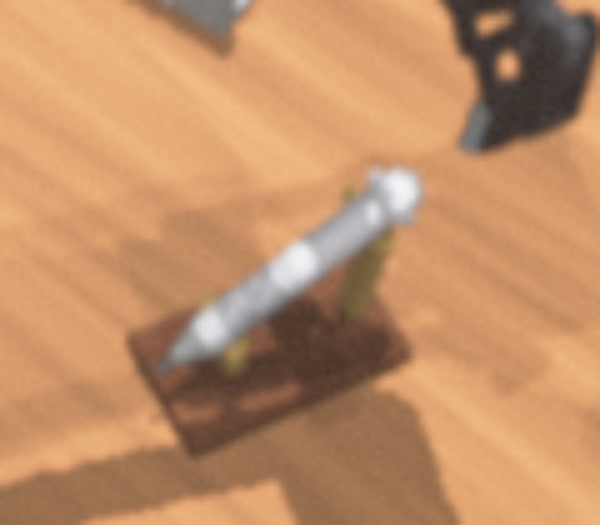

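```bash
cat > c.py <<'E'
import h
from h import *
import sys
w=load(sys.argv[1]);cam=wcam(w,w["p"],w["rot"])
def pp(name,p):
    R=Rz(p[2])@Ry(-np.radians(35));t=np.array([p[0],p[1],.085])
    B=cyl(.007,.060,.069,ax=0);T=cyl(.0018,-.088,-.07,ax=0)
    S=[SCR[:48],SCR[48:96],B,np.r_[SCR[:24],SCR[144:]],T]
    return [s@R.T+t for s in S]
h.pose_parts=pp
m=np.load(sys.argv[2])
a=h.fit("scriber",[(w,m,cam)],[.513,-.2605,-.38],[.01,.01,.1]);print(a)
d=a[0][:2]-[.5102,-.2598];u=np.array([np.cos(-.378),np.sin(-.378)]);print("along axis",d@u/np.cos(np.radians(35)),"lateral",d@[-u[1],u[0]])
E
python3 - <<'E'
from h import *
s=r.sense();print(s["ee_pos"],s["ee_rot"])
w=viewer.grab_frame("wrist");np.savez("pics/w16.npz",**w,p=s["ee_pos"],rot=s["ee_rot"])
np.save("pics/w16m.npy",silhouettes("scriber","wrist")[0]["region"])
E
python3 c.py w16 pics/w16m.npy
```

```text
[ 0.54747841 -0.27089449  0.39657841] [-1.56828411e+00 -4.63413940e-04  1.20057341e+00]
(array([ 0.51541225, -0.26185477, -0.37691423]), np.float64(0.006692545488476753))
along axis 0.006839540464176718 lateral 1.3933166931673764e-05
```

```bash
python3 -m jog '[[-0.033,0.0095,0,0],[-0.033,0.0095,-0.03,0],[-0.033,0.0095,-0.07,0],[-0.033,0.0095,-0.11,0],[-0.033,0.0095,-0.14,0],[-0.033,0.0095,-0.153,0],[-0.033,0.0095,-0.153,0],[-0.033,0.0095,-0.153,0]]' 0.0854;  python3 -m jog '[[0,0,0,0],[0,0,0,0],[0,0,0,0],[0,0,0,0],[0,0,0,0],[0,0,0,0]]' 0.0 25; python3 -m jog '[[0,0,0,0],[0,0,0,0]]'
```

```text
t: 22.88
ee_pos: [0.5146, -0.2614, 0.244]
ee_rot: [-1.569, -0.001, 1.201]
contact_force: [-0.7, 0.7, 0.5]
width: 0.0855
t: 23.38
ee_pos: [0.5153, -0.2613, 0.2456]
ee_rot: [-1.572, -0.001, 1.201]
contact_force: [0.8, 2.3, 2.6]
width: 0.0192
t: 23.55
ee_pos: [0.5153, -0.2613, 0.2456]
ee_rot: [-1.572, -0.001, 1.201]
contact_force: [0.8, 3.4, 3.9]
width: 0.0189
```

Now I'll slide it down the slope in small steps, watching the force.

```bash
python3 -m jog '[[-0.001,0.0004,-0.0008,0],[-0.002,0.0008,-0.0015,0],[-0.002,0.0008,-0.0015,0]]'; python3 -m jog '[[-0.001,0.0004,-0.0008,0],[-0.0015,0.0006,-0.0011,0],[-0.0015,0.0006,-0.0011,0]]'; python3 -m jog '[[-0.0008,0.0003,-0.0006,0],[-0.0008,0.0003,-0.0006,0]]'
```

```text
t: 23.8
ee_pos: [0.5136, -0.2606, 0.2445]
ee_rot: [-1.574, -0.001, 1.201]
contact_force: [1.6, 3.3, 5.2]
width: 0.0199
t: 24.05
ee_pos: [0.5121, -0.26, 0.2435]
ee_rot: [-1.574, -0.001, 1.201]
contact_force: [1.7, 3.1, 4.5]
width: 0.019
t: 24.22
ee_pos: [0.5114, -0.2597, 0.2429]
ee_rot: [-1.574, -0.001, 1.201]
contact_force: [1.6, 3.0, 5.2]
width: 0.0191
```

```bash
python3 -m jog '[[-0.0006,0.0002,-0.0004,0],[-0.0006,0.0002,-0.0004,0]]';  python3 -m jog '[[-0.0005,0.0002,-0.0004,0],[-0.0005,0.0002,-0.0004,0]]'; python3 -m jog '[[-0.0005,0.0002,-0.0004,0],[-0.0005,0.0002,-0.0004,0]]'
```

```text
t: 24.38
ee_pos: [0.5108, -0.2595, 0.2424]
ee_rot: [-1.574, -0.001, 1.201]
contact_force: [1.1, 2.4, 4.4]
width: 0.0191
t: 24.55
ee_pos: [0.5103, -0.2593, 0.2421]
ee_rot: [-1.574, -0.001, 1.201]
contact_force: [1.1, 1.7, 5.6]
width: 0.0192
t: 24.72
ee_pos: [0.5099, -0.2592, 0.2418]
ee_rot: [-1.575, -0.001, 1.201]
contact_force: [2.3, 2.1, 5.9]
width: 0.0191
```

```bash
python3 -m jog '[[-0.0005,0.0002,-0.0004,0],[-0.0005,0.0002,-0.0004,0]]';python3 -m jog '[[0,0,0,0],[0,0,0,0],[0,0,0,0],[0,0,0,0],[0,0,0,0]]' 0.06; python3 -m jog '[[0,0,0.02,0],[0,0,0.05,0],[0,0,0.08,0],[0,0,0.11,0],[0.01,0,0.14,0],[0.037,-0.012,0.155,0],[0.037,-0.012,0.155,0],[0.037,-0.012,0.155,0],[0.037,-0.012,0.155,0]]' 0.0854
python3 - <<'E'
from h import *
s=r.sense();print(s["t"],s["ee_pos"],s["ee_rot"])
w=viewer.grab_frame("wrist");np.savez("pics/w17.npz",**w,p=s["ee_pos"],rot=s["ee_rot"])
np.save("pics/w17m.npy",silhouettes("scriber","wrist")[0]["region"])
cv2.imwrite("pics/w17.png",cv2.resize(w["frame"][50:290,200:350,::-1],None,fx=2.4,fy=2.4))
d=viewer.grab_frame("side");cv2.imwrite("pics/d17.png",cv2.resize(d["frame"][240:345,300:420,::-1],None,fx=5,fy=5))
E
python3 c.py w17 pics/w17m.npy
```

```text
t: 24.88
ee_pos: [0.5097, -0.2591, 0.2418]
ee_rot: [-1.576, -0.001, 1.201]
contact_force: [2.1, 2.6, 5.2]
width: 0.0196
t: 25.3
ee_pos: [0.5083, -0.2592, 0.2392]
ee_rot: [-1.569, 0.0, 1.201]
contact_force: [0.6, 0.3, -0.5]
width: 0.0602
t: 26.05
ee_pos: [0.5454, -0.2711, 0.3936]
ee_rot: [-1.568, -0.0, 1.201]
contact_force: [1.1, -0.3, 0.1]
width: 0.0852
26.05 [ 0.54536227 -0.27108988  0.39359828] [-1.56805626e+00 -3.66665995e-04  1.20057861e+00]
(array([ 0.509859  , -0.25966406, -0.37858756]), np.float64(0.008573828265070915))
along axis -0.00044814031912284233 lateral 4.957165669393948e-07
```

View pics/w17.png

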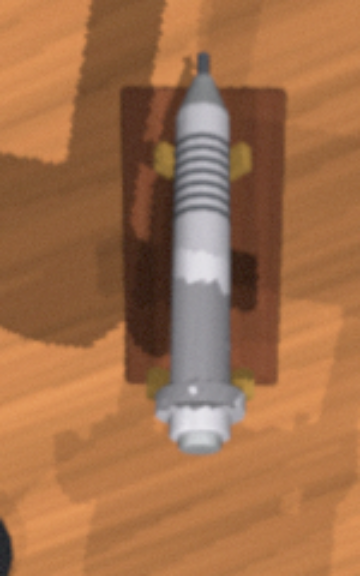

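View pics/d17.png

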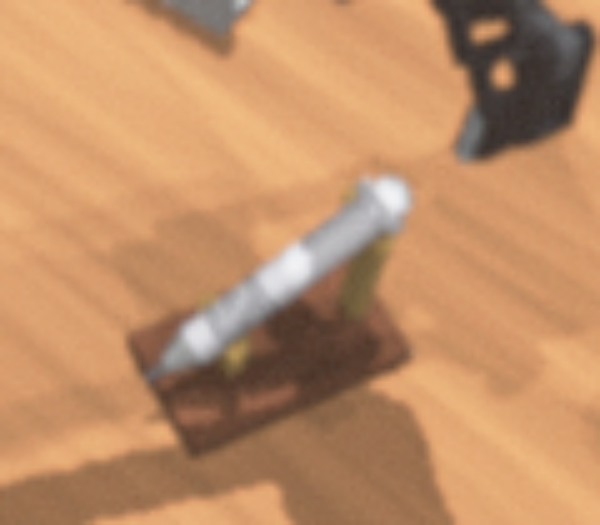

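Run:
```python
from h import *
D={n:viewer.grab_frame(n) for n in("scene","side")}
o=[]
for n in D:o.append(cv2.resize(D[n]["frame"][:,:,::-1],None,fx=.7,fy=.7))
cv2.imwrite("pics/f.png",np.hstack(o))
import h
LB=box(-.045,.045,-.0625,.0625,.015,.071)
h.pose_parts=lambda n,p:[LB@Rz(p[2]).T+[p[0],p[1],0]] if n=="block" else pose_parts(n,p)
obs=[]
for n,c in zip(D,((353,222),(223,190))):
    q=[a for a in silhouettes("block",n)];print([(round(a["p"],2),np.round(a["extent"]).tolist()) for a in q])
    q=[a for a in q if np.hypot(*(np.array(a["extent"][:2])-c))<15]
    if q:obs.append((D[n],q[0]["region"],None))
if obs:
    a=h.fit("block",obs,[.5,.27,-.1],[.01,.01,.1]);print(len(obs),a)
for t in("mandrel","jar","burblock","toolpot"):print(t,[[np.round(q["extent"]).tolist() for q in silhouettes(t,n)][:1] for n in D])
```

```text
[(0.72, [353.0, 222.0, 39.0, 32.0]), (0.63, [404.0, 250.0, 35.0, 52.0]), (0.6, [384.0, 194.0, 32.0, 36.0]), (0.59, [430.0, 228.0, 39.0, 47.0])]
[(0.78, [224.0, 213.0, 27.0, 17.0]), (0.69, [343.0, 231.0, 40.0, 34.0]), (0.64, [163.0, 225.0, 24.0, 15.0])]
1 (array([ 0.50234014,  0.26021543, -0.07445486]), np.float64(0.024101078510284424))
mandrel [[[294.0, 211.0, 17.0, 42.0]], [[261.0, 231.0, 24.0, 42.0]]]
jar [[[268.0, 195.0, 17.0, 26.0]], [[259.0, 282.0, 27.0, 34.0]]]
burblock [[[307.0, 271.0, 32.0, 32.0]], [[304.0, 205.0, 19.0, 5.0]]]
toolpot [[[139.0, 226.0, 29.0, 44.0]], [[441.0, 320.0, 41.0, 42.0]]]
```

View pics/f.png

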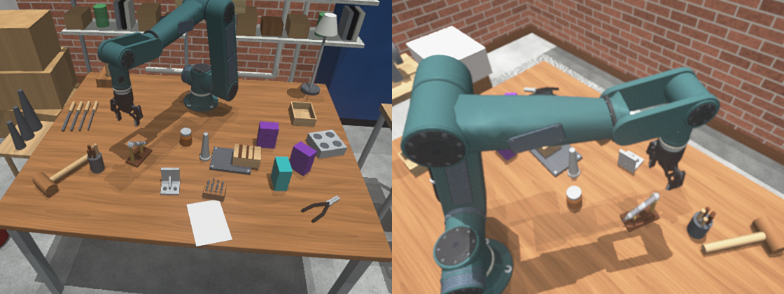

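Run:
```python
from h import *
print(r.finish_job(), r.sense()["t"])
```

```text
the job is handed in; nothing more can be done
the job is handed in; nothing more can be done
```

The job is done as asked and handed in at about 26 s of the 67 s allowed. No verdict is reported back.

- **Block:** I pushed it over onto the plate first. It lies on a broad side, its centre about 24 mm inside the plate's edge and the foot end overhanging.
- **Scriber:** The tool only points down, so I first reduced the scriber's 35° tilt in the grip by touching its nose on the bench. I then pressed the button against the stop, up to about 25 N. The point shows clearly out of the nose and the button is in.
- **Laying back:** The first try left the collar about 6–7 mm uphill of where it started. I gripped the scriber again and slid it down. The last fit puts it within about 0.5 mm of its original place, button end up, with the collar right at the upper fork.
- **Bystanders:** The scene camera shows the cone, jar, bur stand and tool pot where they were, within a few pixels.
- **Weaker checks:** In the last side view the arm hid the block and most of the bur stand, so those two rest on the scene camera alone. The stop's yaw came out between about 0.6° and 5°, depending on the camera; I used 5°.

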